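# Set up the shaker station and its bottle caddy for a run

## Task

Set up the shaker station: seat the aluminium tube block flat in the shaker's nest, swinging the hold-down arm out of the way first if it is over the nest, then swing the arm fully closed over the block. Stand the three bottles upright in the grey caddy, each in the middle of its own compartment: the wide round jar in the end compartment nearest the shaker, the square bottle in the opposite end one and the slim bottle between them. Do not disturb the tip box or the beaker.

Things in the scene. Friction and masses are not known exactly. Their poses are not given: they have to be found in the camera images.
- block_center (a point): Loose bare aluminium tube block, 60 (its x) x 40 (its y) x 40 mm high, flat sides, eight dark wells in its top face, about 0.2 kg. Point: its centre, 20 mm above its underside; z up. Either way round is right.
- jar_center (a point): Loose wide round jar of milky plastic with a broad white cap: body 56 mm in diameter and straight-sided up to 52 mm, cap 50 mm in diameter, 74 mm high in all, about 0.18 kg. Point: its centre, 37 mm above its underside; z up.
- slim_center (a point): Loose slim round bottle of milky plastic with a small white cap: body 36 mm in diameter and straight-sided up to 60 mm, cap 24 mm in diameter, 84 mm high in all, about 0.11 kg. Point: its centre, 42 mm above its underside; z up.
- square_center (a point): Loose square bottle of milky plastic with a small round white cap: body 44 x 44 mm (along its x and y) and 56 mm high, cap 30 mm in diameter, 72 mm high in all, about 0.14 kg. Point: its centre, 36 mm above its underside; z up.
- nest (a point): Nest on the black shaker (140 x 120 mm, fixed). Point: centre of the nest floor, 50 mm above the bench. x: away from the robot side, along the 74 mm inner length; y: left, along the 54 mm inner width; z up. Rim 8 mm high round the floor. The tube block goes in with its long side along x. The hold-down arm's pivot post stands 62 mm from the nest centre along +x, 58 mm above the floor.
- holddown (a joint): Hold-down arm, a steel bar 16 mm wide turning level on the pivot post. Rad: 0 = closed (stop), bar along the nest's middle line, free end at its -x side; grows as the free end swings to the nest's +y side, stop at 1.45. Above 1.1 the nest is free from above. Starts anywhere from closed to open; turns lightly (0.5 N at the knob), stays where left. Its underside clears a seated block by 6 mm.
- clamp_knob (a point): Round black knob, 18 mm in diameter and 32 mm high, standing upright on the free end of the hold-down arm, 115 mm from the pivot axis. Point: its centre, about 70 mm above the nest's floor (the knob's top is 86 mm above it). Frame turns with the arm: x points from the knob to the pivot, z up.
- caddy: Grey plastic bottle caddy fixed to the bench, 80 mm (its x) x 232 mm (its y), with three square compartments in a row along its y, centres at y = -76, 0 and +76 mm, each 72 x 72 mm inside; floor 4 mm above the bench, walls reaching 16 mm. Origin: centre of its underside; z up. It stands beside the shaker, left or right of it.
- tipbox_center (a point): Bystander: pipette tip box, clear with a blue top plate, 82 x 120 x 55 mm. Point: its centre, 27 mm up.
- beaker_center (a point): Bystander: empty glass beaker, 66 mm in diameter, 85 mm high. Point: its centre, 43 mm up.
There are look-alikes about, which are no part of the job. Leave any brown or yellow look-alike of the part that bears jar_center alone.

How it is judged:
At the end, for the whole second after the job is handed in: Block flat on the nest floor (12 mm, 0.35 rad, 4 mm in height), arm under 0.12 rad; jar in the caddy compartment nearest the shaker, slim bottle in the middle one, square bottle in the far one, each within 16 mm of its centre in x and y and 5 mm in height; all upright (0.12 rad) and at rest (((y of nest in the frame of caddy above 0 m and x of jar_center in the frame of caddy between -0.016 and 0.016 m and y of jar_center in the frame of caddy between 0.06 and 0.092 m and z of jar_center in the frame of caddy between 0.036 and 0.046 m and x of square_center in the frame of caddy between -0.016 and 0.016 m and y of square_center in the frame of caddy between -0.092 and -0.06 m and z of square_center in the frame of caddy between 0.035 and 0.045 m) or (y of nest in the frame of caddy below 0 m and x of jar_center in the frame of caddy between -0.016 and 0.016 m and y of jar_center in the frame of caddy between -0.092 and -0.06 m and z of jar_center in the frame of caddy between 0.036 and 0.046 m and x of square_center in the frame of caddy between -0.016 and 0.016 m and y of square_center in the frame of caddy between 0.06 and 0.092 m and z of square_center in the frame of caddy between 0.035 and 0.045 m)) and x of slim_center in the frame of caddy between -0.016 and 0.016 m and y of slim_center in the frame of caddy between -0.016 and 0.016 m and z of slim_center in the frame of caddy between 0.041 and 0.051 m and horizontal distance between block_center and nest below 0.012 m and z of block_center in the frame of nest between 0.016 and 0.024 m and angle between the x axis of block_center and the x axis of nest, either way round below 0.35 rad and value of joint holddown below 0.12 rad and angle between each of block_center, jar_center, slim_center, square_center's own z axis and vertical below 0.12 rad and linear speed of each of block, jar, slim, square below 0.02 m/s and angular speed of each of block, jar, slim, square below 0.2 rad/s); the robot touches nothing.
It fails at once if the tip box or the beaker is pushed more than 25 mm (distance of any of tipbox_center, beaker_center from where it was at the start of the episode above 0.025 m).
It also fails if it takes over 131 s, if anything falls off the work surface, if the arm or the gripper's body presses on something with over 40 N, if the wrist force passes 120 N, or if a joint passes its speed limit or range.

## Robot

A 7-joint arm with a two-finger parallel gripper is mounted at the origin on the work surface. World frame = base frame: x ahead of the robot, y to its left, z up, the work surface at z = 0. Lengths are in m, angles in rad, forces in N, time in s.
With the tool pointing down it reaches from about 0.4 to 0.85 m from the base axis. Payload 10.4 kg.
Tool frame: the origin (TCP) lies on the centre line of the jaws, within the pads' length; the fingertips stand 22 mm ahead of it and the grasp point (between the pads) lies 3 mm ahead of it; z points along the fingers, y is the line along which they close (so a half turn about z gives the same grasp; the last joint's range is limited). The gripper opens to 85 mm and grips with 20 to 120 N. Pads are 22 mm wide; open, the fingers measure 114 mm over their backs; the gripper's body (76 mm by 85 mm) begins 54 mm behind the grasp point. The pads swing forward as they close: fully open they stand 13 mm farther back than shut.
Start: joints at [1.323, 0.332, -0.065, 1.46, 0.022, 1.35, -0.088], TCP at [0.139, -0.609, 0.253] pointing down, gripper open.
Joint ranges: [-2.6, 2.6], [-0.5, 2.12], [-1.47, 1.34], [0.16, 2.42], [-1.27, 4.41], [0.06, 2.06], [-2.6, 2.6]. Speed limits (rad/s): [2.22, 2.22, 2.79, 2.79, 3.14, 3.14, 3.14].

## Interface

Orientations are given as a rotation vector (axis times angle).
In Python, from cell import bot gives the robot as it stands.
- The arm moves only by the tool jog_arm, never from a script. Its argument "commands" is a list of rows, each an object of numbers: "hand": the finger opening in mm, from 0 to 85.4; "tx", "ty", "tz": the shift along the tool's x, y, z in mm; "yaw": the turn about the tool's z in rad. A call has 1 to 12 rows; each row shifts and turns the commanded pose from where the row before left it, along the tool's axes as they then stand; what a row does not reach is not made up. A row lasts 1/12 s, in which the tool goes at most 41.7 mm and 7.16 degrees, less where a joint would pass 70% of its speed; a pose out of reach is approached as far as the arm can. A call is refused whole if a number of a shift passes 41.7 or a number of a turn 0.125, either way. A call with a gripper value outside its range is refused whole. The fingers move at their own pace and stop on an object; "squeeze" is the grip in N (left out, the last holds). Time passes only in rows, so rows that do not move let the fingers close. It gives the time, the measured TCP pose, the force, the opening and the grip force at its end, in the units of the state.
- bot.get_obs(): the state, without advancing time (a new reading comes with each control period).
- bot.read_camera(name): name is "scene" or "top" or "wrist"; returns the picture (480x640x3 uint8, blue, green, red); there is no depth.
- bot.get_calibration(name): a dict with "camera_matrix" (3x3 intrinsics, pixels), "position" and "rotation" of the camera in the world; the wrist camera has in their place "tool_from_camera" (4x4, takes a point from camera to tool coordinates, whose origin is the TCP and whose axes are the flange's). Camera axes: x right, y up, looking along -z (the intrinsics and any distortion apply to the point x, -y, -z); pixel columns grow to the right and rows downward; lengths in m; the calibration is good to about 2 mm. A picture is of the moment at which its call begins: read the wrist's pose just before it. get_calibration takes no time and is no camera call.
- bot.finish_job(): hands the job in; it is judged then, once.
The state is a dict: "clock": time; "joint_positions": joint angles; "qd": joint speeds; "joint_efforts": joint torques, N m; "tool_pos": TCP position; "tool_rot": TCP orientation; "wrist_force": force on the tool from outside, world axes, zero at the start; "moment": the same for the moment, N m; "width": finger opening in m; "gripper_force": force on a finger pad.
Only numpy, scipy, OpenCV 4.12 (cv2) and the standard library are available. Lean on these libraries where they do the work, as an engineer would, in place of code of your own. Each camera call takes 0.05 s, during which the arm holds its last target. There are 200 camera calls.

## Working session

There is one attempt and no reset: what is moved stays moved. The work goes in short steps, Python scripts to look and compute and a tool call to move; the robot and the scene stay as the last step left them, time stands still between calls to the robot, and variables do not carry over. Pictures are saved under pics/ and viewed, at most 14 in all, crops included, and the job is handed in when it is done.

Besides the shell and the picture viewer there is one more tool, called after ">>>" by a JSON object that holds its "fn" and its "kwargs". jog_arm: Moves the arm, as the interface text tells. Its arguments: {"type":"object","properties":{"commands":{"type":"array","items":{"type":"object","properties":{"hand":{"type":"number"},"tx":{"type":"number"},"ty":{"type":"number"},"tz":{"type":"number"},"yaw":{"type":"number"}}}},"squeeze":{"type":"number"}},"required":["commands"]}

```bash
mkdir -p pics; ls
python3 - <<'E'
from cell import bot
import cv2, numpy as np
for n in ("scene","top"):
    im=bot.read_camera(n); cv2.imwrite(f"pics/{n}0.png",im)
    c=bot.get_calibration(n); print(n,{k:np.round(v,4).tolist() if not isinstance(v,str) else v for k,v in c.items()})
print(bot.get_calibration("wrist"))
o=bot.get_obs();print(o)
E
```

```text
pics
scene {'camera_matrix': [[611.0197, 0.0, 306.699], [0.0, 611.0197, 237.8581], [0.0, 0.0, 1.0]], 'position': [0.9528, 0.7998, 1.1796], 'rotation': [0.2475, 0.9192, 2.5095]}
top {'camera_matrix': [[463.4851, 0.0, 315.1618], [0.0, 463.4851, 240.7014], [0.0, 0.0, 1.0]], 'position': [0.3059, -0.008, 1.2536], 'rotation': [0.1373, -0.1425, -1.5409]}
{'camera_matrix': array([[338.16968876,   0.        , 311.98929079],
       [  0.        , 338.16968876, 236.5833425 ],
       [  0.        ,   0.        ,   1.        ]]), 'tool_from_camera': array([[ 2.86479036e-04,  9.45475633e-01,  3.25692718e-01,
         8.33036779e-02],
       [ 9.99999791e-01, -4.59552308e-04,  4.54466817e-04,
         4.28449746e-04],
       [ 5.79360142e-04,  3.25692519e-01, -9.45475567e-01,
        -1.21316469e-01],
       [ 0.00000000e+00,  0.00000000e+00,  0.00000000e+00,
         1.00000000e+00]])}
{'clock': 0.1, 'joint_positions': array([ 1.32340061,  0.33279862, -0.06469258,  1.46083411,  0.02159801,
        1.34989363, -0.08850848]), 'qd': array([ 7.93830122e-04, -4.08876337e-04,  6.20611048e-05, -1.84491103e-03,
       -7.38285511e-04,  1.09422896e-03, -8.24936451e-04]), 'joint_efforts': array([ 1.18500291e-03, -6.26749063e+01,  4.89075633e-02, -3.92435610e+01,
        1.62455812e-02,  6.85770123e-03, -3.57213310e-05]), 'tool_pos': array([ 0.13924627, -0.60898713,  0.25261282]), 'tool_rot': array([-3.12055327e+00, -3.52232426e-01,  3.04640692e-04]), 'wrist_force': array([ 0.41016628,  1.30677593, -1.0831157 ]), 'moment': array([ 0.04538274, -0.03171885, -0.01720056]), 'gripper_force': 0.0, 'width': 0.0853054882791919}
```

View pics/top0.png

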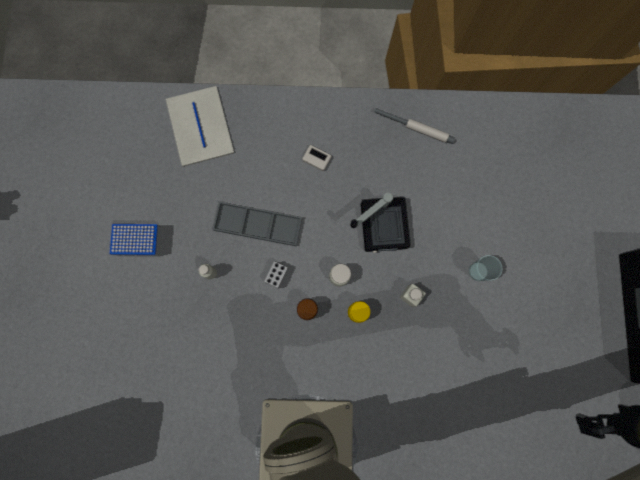

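View pics/scene0.png

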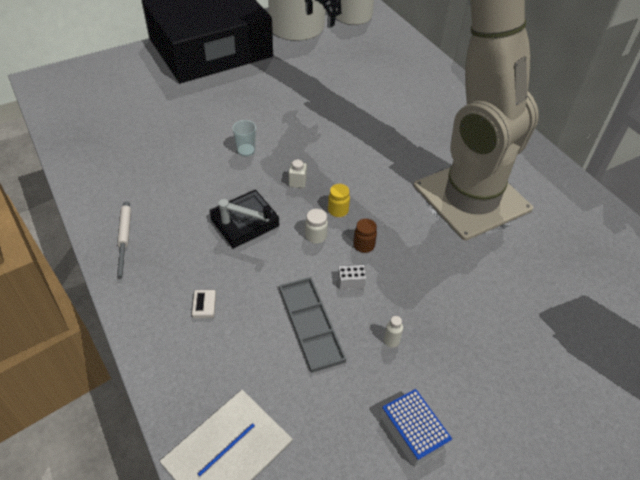

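The top view shows the caddy near (259,224), shaker (386,224), with the hold-down about 1 rad open (pivot (388,200), knob (354,223)). The block is at (276,274), jar (341,274), square bottle (414,294), slim bottle (206,271). The tip box is at (134,239) and the beaker at (486,268). I'll zoom in for corners.

```bash
cat > h.py <<'E'
import numpy as np, cv2
from scipy.spatial.transform import Rotation as R
from cell import bot
def cam(n):
    c=bot.get_calibration(n); K=np.array(c["camera_matrix"])
    if n=="wrist":
        o=bot.get_obs(); T=np.eye(4); T[:3,:3]=R.from_rotvec(o["tool_rot"]).as_matrix(); T[:3,3]=o["tool_pos"]
        M=T@c["tool_from_camera"]; return K,M[:3,:3],M[:3,3]
    r=np.array(c["rotation"]); 
    return K,(R.from_rotvec(r).as_matrix() if r.size==3 else r),np.array(c["position"])
def ray(C,uv):
    K,Rm,p=C; d=np.linalg.inv(K)@[uv[0],uv[1],1.]; return p,Rm@(d*[1,-1,-1])
def hit(C,uv,z):
    p,d=ray(C,uv); return p+d*(z-p[2])/d[2]
def proj(C,P):
    K,Rm,p=C; q=(Rm.T@(np.array(P)-p))*[1,-1,-1]; q=K@q; return q[:2]/q[2]
def tool(P):
    "world point -> shift in tool axes mm from present TCP"
    o=bot.get_obs(); return 1000*R.from_rotvec(o["tool_rot"]).as_matrix().T@(np.array(P)-o["tool_pos"])
E
python3 - <<'E'
from h import *
im=cv2.imread("pics/top0.png"); C=cam("top")
cv2.imwrite("pics/top0z.png",cv2.resize(im[185:325,185:445],None,fx=3,fy=3,interpolation=cv2.INTER_CUBIC))
for n,uv,z in [("jar",(341,274),.07),("slim",(205,271),.08),("sq",(414,294),.07),("block",(276,274),.04),("pivot",(388,200),.11),("knob",(354,223),.136),("caddy",(259.5,224),.016),("shaker",(386,224),.05),("brown",(307,309),.07),("yellow",(359,312),.07),("tip",(134,239),.05),("beaker",(480,272),.0)]:
    print(n,np.round(hit(C,uv,z),3))
E
```

```text
jar [ 0.435 -0.078  0.07 ]
slim [0.433 0.268 0.08 ]
sq [ 0.389 -0.264  0.07 ]
block [0.434 0.091 0.04 ]
pivot [ 0.623 -0.192  0.11 ]
knob [ 0.555 -0.104  0.136]
caddy [0.572 0.144 0.016]
shaker [ 0.573 -0.196  0.05 ]
brown [0.344 0.007 0.07 ]
yellow [ 0.34  -0.125  0.07 ]
tip [0.516 0.468 0.05 ]
beaker [ 0.458 -0.46   0.   ]
```

View pics/top0z.png

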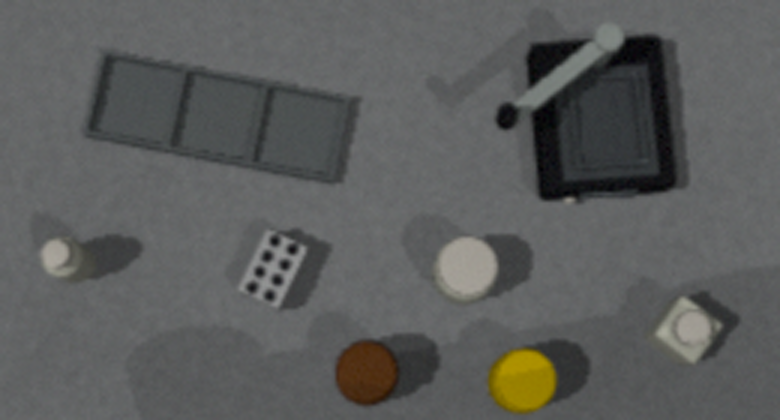

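The zoom gives clear corners. Caddy: (105,50), (358,96), (340,182), (85,137). Shaker: (529,45), (660,37), (675,188), (540,197). Pivot (609,37), knob top (507,113), block corners (270,230), (308,246), (278,307), (240,290), and the square bottle is turned about 40°.

Run:
```python
from h import *
C=cam("top"); f=lambda x,y,z: hit(C,((x+.5)/3-.5+185,(y+.5)/3-.5+185),z)
for n,z,pts in [("caddy",.016,[(105,50),(358,96),(340,182),(85,137)]),("shaker",.05,[(529,45),(660,37),(675,188),(540,197)]),("block",.04,[(270,230),(308,246),(278,307),(240,290)]),("sq",.056,[(685,296),(722,325),(695,362),(655,330)])]:
    P=np.array([f(*p,z) for p in pts])[:,:2]; e=np.roll(P,-1,0)-P
    print(n,P.mean(0).round(4),"len",np.linalg.norm(e,axis=1).round(3),"dir",np.arctan2(e[:,1],e[:,0]).round(3))
for n,p,z in [("jar",(467,267),.074),("slim",(57,253),.084),("sqcap",(692,327),.072),("pivot",(609,37),.115),("knob",(507,113),.136)]: print(n,f(*p,z).round(4))
M=R.from_rotvec(bot.get_obs()["tool_rot"]).as_matrix(); print(M.round(3))
# scene view cross-check by projected heights: cap masks
S=cam("scene"); 
for n,P in [("jar",(.435,-.078,.074)),("knob",(.555,-.104,.136))]: print(n,proj(S,P).round(1))
```

```text
caddy [0.5738 0.1463] len [0.236 0.081 0.235 0.083] dir [-1.729  2.969  1.42  -0.159]
shaker [ 0.5752 -0.1938] len [0.118 0.137 0.119 0.138] dir [-1.481 -3.055  1.664  0.077]
block [0.4337 0.0912] len [0.036 0.059 0.036 0.059] dir [-1.944  2.721  1.178 -0.423]
sq [ 0.3894 -0.2683] len [0.04  0.04  0.043 0.04 ] dir [-2.224  2.507  0.911 -0.719]
jar [ 0.4352 -0.0757  0.074 ]
slim [0.4372 0.2713 0.084 ]
sqcap [ 0.3893 -0.2672  0.072 ]
pivot [ 0.6293 -0.1907  0.115 ]
knob [ 0.5564 -0.1031  0.136 ]
[[ 0.975  0.223 -0.   ]
 [ 0.223 -0.975  0.001]
 [-0.    -0.001 -1.   ]]
jar [317.9 214.1]
knob [268.4 206.4]
```

>>> {"fn": "jog_arm", "kwargs": {"commands": [{"tx": 27, "ty": -21.4, "hand": 0}, {"tx": 27, "ty": -21.4, "hand": 0}, {"tx": 27, "ty": -21.4, "hand": 0}, {"tx": 27, "ty": -21.4, "hand": 0}, {"tx": 27, "ty": -21.4, "hand": 0}, {"tx": 27, "ty": -21.4, "hand": 0}, {"tx": 27, "ty": -21.4, "hand": 0}, {"tx": 27, "ty": -21.4, "hand": 0}, {"tx": 27, "ty": -21.4, "hand": 0}]}}

```text
$.commands[0]: bad value
```

>>> {"fn": "jog_arm", "kwargs": {"commands": [{"tx": 27, "ty": -21.4, "hand": 0}, {"tx": 27, "ty": -21.4, "hand": 0}, {"tx": 27, "ty": -21.4, "hand": 0}, {"tx": 27, "ty": -21.4, "hand": 0}, {"tx": 27, "ty": -21.4, "hand": 0}, {"tx": 27, "ty": -21.4, "hand": 0}, {"tx": 27, "ty": -21.4, "hand": 0}, {"tx": 27, "ty": -21.4, "hand": 0}, {"tx": 27, "ty": -21.4, "hand": 0}, {"hand": 0}, {"hand": 0}, {"hand": 0}]}}

```text
$.commands[0]: bad value
```

Run:
```python
from h import *
C=cam("wrist"); im=bot.read_camera("wrist"); cv2.imwrite("pics/w1.png",im)
o=bot.get_obs(); print(o["tool_pos"],o["tool_rot"],o["clock"],o["width"])
for n,P in [("knob",(.5564,-.1031,.136)),("pivot",(.6293,-.1907,.115)),("nest",(.57,-.195,.05)),("jar",(.4352,-.0757,.074)),("block",(.4337,.0912,.04))]: print(n,proj(C,P).round(1))
```

```text
[ 0.13925999 -0.60902191  0.2527114 ] [-3.12071619e+00 -3.52258770e-01  2.58134089e-04] 0.15 0.0858176522297357
knob [-1308.1 -1747.8]
pivot [ -855.8 -1898.2]
nest [-310.3 -798.4]
jar [-546.7 -528.7]
block [-733.5 -525.3]
```

View pics/w1.png

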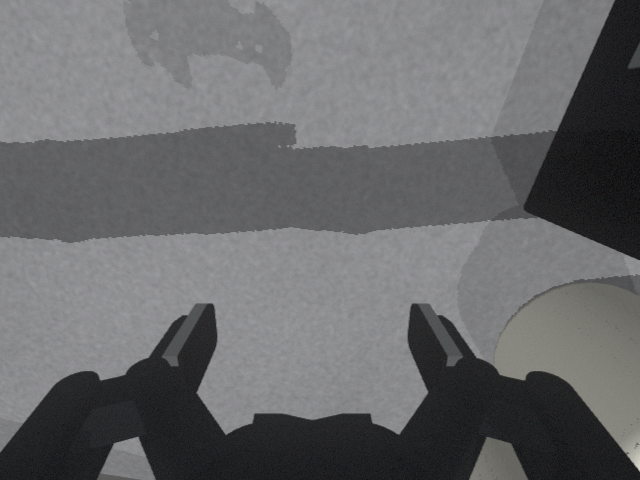

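The move was refused, so this view only shows bare bench and the fingers (pads near (205,330) and (425,330)). I'll retry with complete rows.

>>> {"fn": "jog_arm", "kwargs": {"commands": [{"hand": 0, "tx": 27, "ty": -21.4, "tz": 0, "yaw": 0}, {"hand": 0, "tx": 27, "ty": -21.4, "tz": 0, "yaw": 0}, {"hand": 0, "tx": 27, "ty": -21.4, "tz": 0, "yaw": 0}, {"hand": 0, "tx": 27, "ty": -21.4, "tz": 0, "yaw": 0}, {"hand": 0, "tx": 27, "ty": -21.4, "tz": 0, "yaw": 0}, {"hand": 0, "tx": 27, "ty": -21.4, "tz": 0, "yaw": 0}, {"hand": 0, "tx": 27, "ty": -21.4, "tz": 0, "yaw": 0}, {"hand": 0, "tx": 27, "ty": -21.4, "tz": 0, "yaw": 0}, {"hand": 0, "tx": 27, "ty": -21.4, "tz": 0, "yaw": 0}]}}

```text
clock: 0.9
tool_pos: [0.3339, -0.3658, 0.2533]
tool_rot: [3.122, 0.352, -0.0]
wrist_force: [0.6, -0.9, -0.7]
width: 0.0001
gripper_force: 0.0
```

>>> {"fn": "jog_arm", "kwargs": {"commands": [{"hand": 0, "tx": 27, "ty": -21.4, "tz": 0, "yaw": 0}, {"hand": 0, "tx": 27, "ty": -21.4, "tz": 0, "yaw": 0}, {"hand": 0, "tx": 27, "ty": -21.4, "tz": 0, "yaw": 0}, {"hand": 0, "tx": 27, "ty": -21.4, "tz": 0, "yaw": 0}, {"hand": 0, "tx": 27, "ty": -21.4, "tz": 0, "yaw": 0}, {"hand": 0, "tx": 27, "ty": -21.4, "tz": 0, "yaw": 0}, {"hand": 0, "tx": 27, "ty": -21.4, "tz": 0, "yaw": 0}, {"hand": 0, "tx": 27, "ty": -21.4, "tz": 0, "yaw": 0}, {"hand": 0, "tx": 27, "ty": -21.4, "tz": 0, "yaw": 0}, {"hand": 0, "tx": 0, "ty": 0, "tz": 0, "yaw": 0}]}}

```text
clock: 1.73
tool_pos: [0.5301, -0.1184, 0.2532]
tool_rot: [-3.117, -0.365, -0.003]
wrist_force: [-1.1, 1.5, -0.5]
width: 0.0001
gripper_force: 0.0
```

Run:
```python
from h import *
C=cam("wrist"); im=bot.read_camera("wrist"); cv2.imwrite("pics/w2.png",im)
o=bot.get_obs(); print(o["tool_pos"],o["tool_rot"],o["clock"],o["width"])
for n,P in [("knob",(.5564,-.1031,.136)),("pivot",(.6293,-.1907,.115)),("nest",(.57,-.195,.05)),("jar",(.4352,-.0757,.074)),("block",(.4337,.0912,.04))]: print(n,proj(C,P).round(1))
```

```text
[ 0.52867081 -0.12147647  0.25301152] [-3.11885846e+00 -3.61802839e-01 -5.72161002e-04] 1.7833 -0.00021588253015931307
knob [299.8 200.1]
pivot [440.1 125.7]
nest [398.9 188.6]
jar [248.8 295.8]
block [ 99.2 248.7]
```

View pics/w2.png

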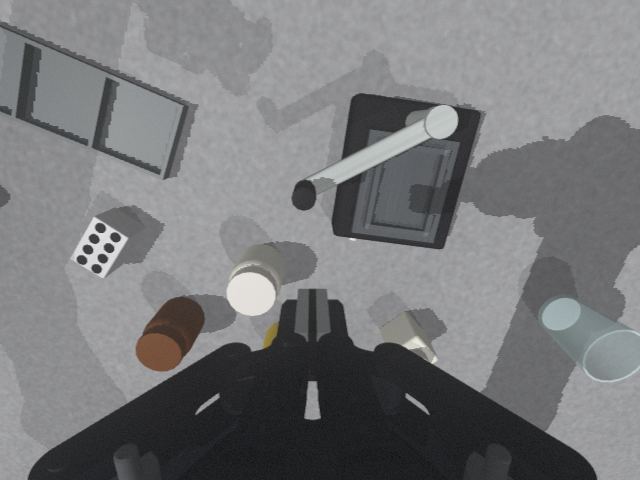

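The wrist view matches the estimates: knob top at (304,194), pivot (441,122), jar cap (251,294), block centre (100,247), nest rim around (371,130), (461,143), (439,238), (363,227).

Run:
```python
from h import *
C=cam("wrist"); 
for z,pts in [(.058,[(371,130),(461,143),(439,238),(363,227)]),(.04,[(97,215),(129,235),(103,279),(71,257)])]:
    P=np.array([hit(C,p,z) for p in pts])[:,:2]; e=np.roll(P,-1,0)-P
    print(P.mean(0).round(4),np.linalg.norm(e,axis=1).round(3),np.arctan2(e[:,1],e[:,0]).round(3))
for n,p,z in [("knob",(304,190),.136),("pivot",(441,122),.11),("pivot",(441,122),.118),("jar",(251,294),.074)]: print(n,hit(C,p,z).round(4))
im=cv2.imread("pics/w2.png"); cv2.imwrite("pics/w2z.png",cv2.resize(im[80:260,320:500],None,fx=3.3,fy=3.3,interpolation=cv2.INTER_CUBIC))
```

```text
[ 0.5729 -0.2042] [0.083 0.091 0.077 0.091] [-1.475 -3.006  1.653  0.202]
[0.4347 0.0872] [0.036 0.063 0.039 0.06 ] [-1.98   2.738  1.073 -0.447]
knob [ 0.5628 -0.1077  0.136 ]
pivot [ 0.6304 -0.1956  0.11  ]
pivot [ 0.6298 -0.1928  0.118 ]
jar [ 0.4362 -0.0807  0.074 ]
```

View pics/w2z.png

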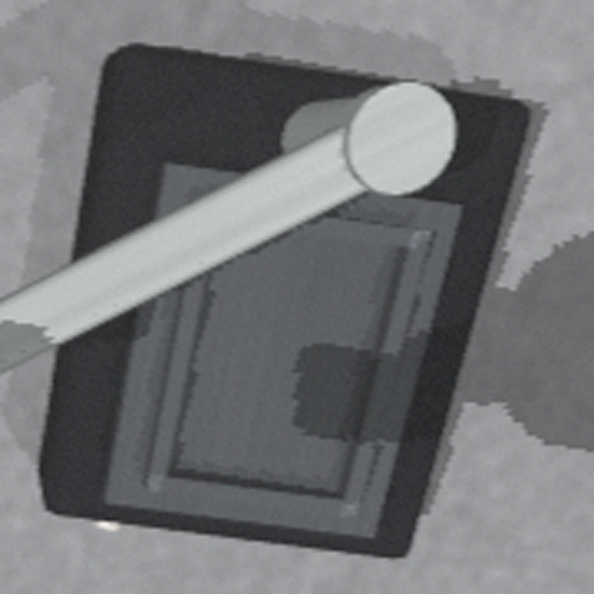

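The zoom shows the nest rim ridge corners at (420,237), (350,512), (153,485) and the plate corners at (165,163), (462,203), (378,538), (107,503).

Run:
```python
from h import *
C=cam("wrist"); 
for z,pts in [(.058,[(223,210),(420,237),(350,512),(153,485)]),(.05,[(165,163),(462,203),(378,538),(107,503)]),(.05,[(203,217),(400,240),(345,497),(172,470)])]:
    P=np.array([hit(C,(p[0]/3.3+320,p[1]/3.3+80),z) for p in pts])[:,:2]; e=np.roll(P,-1,0)-P
    print(P.mean(0).round(4),np.linalg.norm(e,axis=1).round(3),np.arctan2(e[:,1],e[:,0]).round(3))
print(tool((.529,-.1255,.134)))
```

```text
[ 0.5686 -0.2038] [0.055 0.081 0.06  0.08 ] [-1.47  -3.041  1.661  0.043]
[ 0.5688 -0.2033] [0.084 0.101 0.085 0.1  ] [-1.466 -3.027  1.668  0.109]
[ 0.5688 -0.2041] [0.056 0.077 0.054 0.074] [-1.451 -3.005  1.643  0.172]
[ -0.6686813    4.20204813 119.00392833]
```

>>> {"fn": "jog_arm", "kwargs": {"commands": [{"hand": 0, "tx": 0, "ty": 0, "tz": 30, "yaw": 0}, {"hand": 0, "tx": 0, "ty": 0, "tz": 30, "yaw": 0}, {"hand": 0, "tx": 0, "ty": 0, "tz": 30, "yaw": 0}, {"hand": 0, "tx": 0, "ty": 0, "tz": 28, "yaw": 0}, {"hand": 0, "tx": 6.5, "ty": -2.5, "tz": 0, "yaw": 0}, {"hand": 0, "tx": 6.5, "ty": -2.5, "tz": 0, "yaw": 0}, {"hand": 0, "tx": 6.5, "ty": -2.5, "tz": 0, "yaw": 0}, {"hand": 0, "tx": 6.5, "ty": -2.5, "tz": 0, "yaw": 0}, {"hand": 0, "tx": 6.5, "ty": -2.5, "tz": 0, "yaw": 0}, {"hand": 0, "tx": 6.5, "ty": -2.5, "tz": 0, "yaw": 0}, {"hand": 0, "tx": 6.5, "ty": -2.5, "tz": 0, "yaw": 0}, {"hand": 0, "tx": 6.5, "ty": -2.5, "tz": 0, "yaw": 0}]}}

```text
clock: 2.78
tool_pos: [0.5743, -0.094, 0.1358]
tool_rot: [3.121, 0.352, 0.001]
wrist_force: [-1.1, -0.6, 0.3]
width: -0.0
gripper_force: 0.3
```

>>> {"fn": "jog_arm", "kwargs": {"commands": [{"hand": 0, "tx": -10, "ty": 3, "tz": 0, "yaw": 0}, {"hand": 0, "tx": 0, "ty": 0, "tz": -40, "yaw": 0}, {"hand": 0, "tx": 0, "ty": 0, "tz": -40, "yaw": 0}, {"hand": 0, "tx": 0, "ty": 0, "tz": -40, "yaw": 0}, {"hand": 0, "tx": 0, "ty": 0, "tz": 0, "yaw": 0}, {"hand": 0, "tx": 0, "ty": 0, "tz": 0, "yaw": 0}, {"hand": 0, "tx": 0, "ty": 0, "tz": 0, "yaw": 0}, {"hand": 0, "tx": 0, "ty": 0, "tz": 0, "yaw": 0}]}}

```text
clock: 3.45
tool_pos: [0.5637, -0.0996, 0.254]
tool_rot: [-3.121, -0.352, 0.003]
wrist_force: [-0.2, -0.2, -0.2]
width: 0.0002
gripper_force: 0.0
```

Run:
```python
from h import *
C=cam("wrist"); im=bot.read_camera("wrist"); cv2.imwrite("pics/w3.png",im); np.savez("pics/w3.npz",K=C[0],R=C[1],p=C[2])
o=bot.get_obs(); print(o["tool_pos"],o["tool_rot"],o["clock"],np.abs(o["qd"]).max())
```

```text
[ 0.56370985 -0.09960764  0.25394826] [-3.12120088 -0.35216563  0.00340744] 3.5 0.0036876867924176293
```

View pics/w3.png

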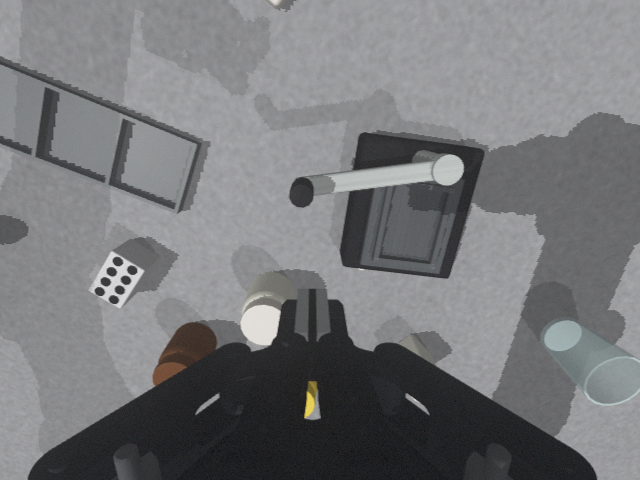

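The arm has swung further open: knob at (302,192), pivot (449,170). Block corners are about (118,248), (145,267), (119,307), (90,288), and the caddy's near end corners (208,141), (180,212).

Run:
```python
from h import *
d=np.load("pics/w3.npz"); C=(d["K"],d["R"],d["p"])
k=hit(C,(302,192),.136);print("knob",k.round(4))
for z in(.108,.116):
    p=hit(C,(449,170),z); v=k-p; print("pivot",p.round(4),np.hypot(*v[:2]).round(4),"ang",(np.pi+.1-np.arctan2(v[1],v[0])).round(3))
im=cv2.imread("pics/w3.png"); g=cv2.cvtColor(im,cv2.COLOR_BGR2GRAY)
# block: bright region
roi=(g>195).astype(np.uint8); roi[:, :70]=0; roi[:,170:]=0; roi[:235]=0; roi[320:]=0
roi=cv2.morphologyEx(roi,cv2.MORPH_CLOSE,np.ones((9,9)))
c=max(cv2.findContours(roi,0,1)[0],key=cv2.contourArea); b=cv2.boxPoints(cv2.minAreaRect(c)); print(b.round(1).tolist())
for z,pts in [(.04,b),(.016,[(208,141),(180,212)]),(.05,[(0,0)])]:
    P=np.array([hit(C,p,z) for p in pts])[:,:2]; e=np.roll(P,-1,0)-P
    print(P.mean(0).round(4),P.round(4).tolist(),np.linalg.norm(e,axis=1).round(3),np.arctan2(e[:,1],e[:,0]).round(3))
c=cv2.resize(im[120:290,330:500],None,fx=3.4,fy=3.4,interpolation=cv2.INTER_CUBIC)
b=cv2.resize(im[235:320,70:170],None,fx=2.2,fy=2.2,interpolation=cv2.INTER_CUBIC); c=c.copy()
out=np.zeros((578,800,3),np.uint8); out[:,:578]=c; out[:187,580:800]=b; cv2.imwrite("pics/w3z.png",out)
```

```text
knob [ 0.5957 -0.0852  0.136 ]
pivot [ 0.6326 -0.194   0.108 ] 0.1149 ang 1.344
pivot [ 0.633  -0.1907  0.116 ] 0.1118 ang 1.331
[[88.30000305175781, 289.79998779296875], [111.0999984741211, 251.10000610351562], [143.3000030517578, 270.1000061035156], [120.5, 308.79998779296875]]
[0.4339 0.0919] [[0.4153, 0.1211], [0.468, 0.098], [0.4533, 0.0631], [0.3989, 0.0852]] [0.058 0.038 0.059 0.039] [-0.414 -1.97   2.756  1.142]
[0.5601 0.0284] [[0.601, 0.0181], [0.5192, 0.0386]] [0.084 0.084] [ 2.895 -0.247]
[0.6782 0.1888] [[0.6782, 0.1888]] [0.] [0.]
```

View pics/w3z.png

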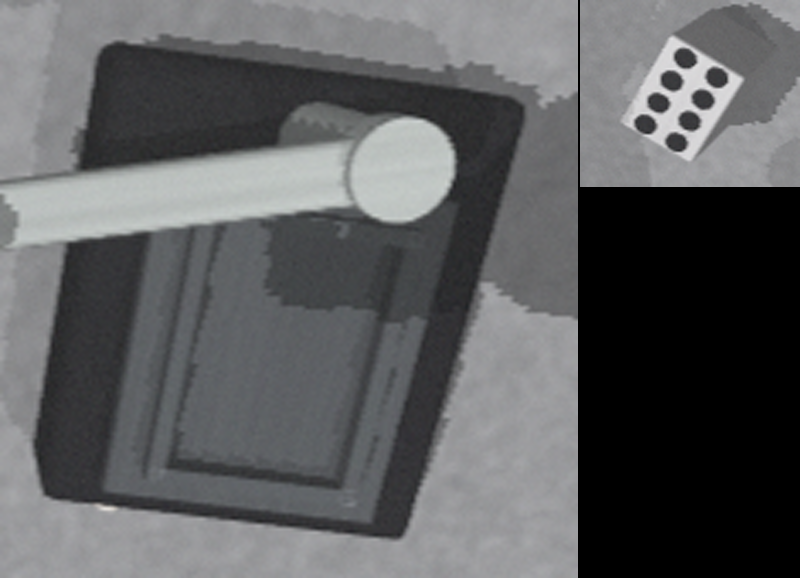

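The knob has opened to about 1.34 rad. Nest floor's near edge runs (175,465)–(340,487) in the zoom, and the block's top face is clean.

Run:
```python
from h import *
d=np.load("pics/w3.npz"); C=(d["K"],d["R"],d["p"])
f=lambda x,y,z: hit(C,(x/3.4+330,y/3.4+120),z)[:2]
a,b=f(175,465,.05),f(340,487,.05); e=b-a; print(a,b,np.linalg.norm(e)); n=np.array([-e[1],e[0]])/np.linalg.norm(e); print("yaw",np.arctan2(n[1],n[0]),"nest",(a+b)/2+n*.037)
a,b=f(150,480,.058),f(350,503,.058); e=b-a; print(np.linalg.norm(e),"yaw",np.arctan2(e[0],-e[1]))
p=hit(C,(449,170),.112)[:2]
P=np.array([f(*q,.05) for q in[(100,45),(523,100),(403,537),(40,495)]]);e=np.roll(P,-1,0)-P
print("shaker",P.mean(0),np.linalg.norm(e,axis=1),np.arctan2(e[:,1],e[:,0]))
for y in(.08,.1): print("nest by pivot",p-.062*np.array([np.cos(y),np.sin(y)]))
M=R.from_rotvec(bot.get_obs()["tool_rot"]).as_matrix(); print("tool yaw",np.arctan2(M[1,0],M[0,0])); print(tool((.434,.092,.25)))
```

```text
[ 0.52975569 -0.1815799 ] [ 0.53407922 -0.23314456] 0.051745604025812915
yaw 0.08365094474595743 nest [ 0.56878808 -0.20427075]
0.061201220561061885 yaw 0.10213664353304285
shaker [ 0.58284532 -0.19291878] [0.11769083 0.13353184 0.11469064 0.13341779] [-1.46893456 -3.03226054  1.6711738   0.13183103]
nest by pivot [ 0.57096096 -0.19731054]
nest by pivot [ 0.5710724 -0.1985455]
tool yaw 0.2247108528812554
[ -83.74544491 -215.68940954    4.30124239]
```

>>> {"fn": "jog_arm", "kwargs": {"commands": [{"hand": 85, "tx": 0, "ty": 0, "tz": 0, "yaw": 0.1075}, {"hand": 85, "tx": 0, "ty": 0, "tz": 0, "yaw": 0.1075}, {"hand": 85, "tx": 0, "ty": 0, "tz": 0, "yaw": 0.1075}, {"hand": 85, "tx": 0, "ty": 0, "tz": 0, "yaw": 0.1075}, {"hand": 85, "tx": 0, "ty": 0, "tz": 0, "yaw": 0.1075}, {"hand": 85, "tx": 0, "ty": 0, "tz": 0, "yaw": 0.1075}, {"hand": 85, "tx": -32.8, "ty": -20.3, "tz": 0, "yaw": 0}, {"hand": 85, "tx": -32.8, "ty": -20.3, "tz": 0, "yaw": 0}, {"hand": 85, "tx": -32.8, "ty": -20.3, "tz": 0, "yaw": 0}, {"hand": 85, "tx": -32.8, "ty": -20.3, "tz": 0, "yaw": 0}, {"hand": 85, "tx": -32.8, "ty": -20.3, "tz": 0, "yaw": 0}, {"hand": 85, "tx": -32.8, "ty": -20.3, "tz": 0, "yaw": 0}]}}

```text
clock: 4.5
tool_pos: [0.4327, 0.0931, 0.2543]
tool_rot: [3.072, -0.655, -0.002]
wrist_force: [0.4, 1.1, 0.4]
width: 0.0852
gripper_force: 0.0
```

>>> {"fn": "jog_arm", "kwargs": {"commands": [{"hand": 85, "tx": 0, "ty": 0, "tz": 35, "yaw": 0}, {"hand": 85, "tx": 0, "ty": 0, "tz": 35, "yaw": 0}, {"hand": 85, "tx": 0, "ty": 0, "tz": 35, "yaw": 0}, {"hand": 85, "tx": 0, "ty": 0, "tz": 0, "yaw": 0}, {"hand": 85, "tx": 0, "ty": 0, "tz": 0, "yaw": 0}, {"hand": 85, "tx": 0, "ty": 0, "tz": 0, "yaw": 0}]}}

```text
clock: 5.0
tool_pos: [0.435, 0.0922, 0.1517]
tool_rot: [-3.072, 0.655, -0.001]
wrist_force: [1.0, 0.8, 0.3]
width: 0.0849
gripper_force: 0.0
```

```bash
cat >> h.py <<'E'
def yaw():
    M=R.from_rotvec(bot.get_obs()["tool_rot"]).as_matrix(); return np.arctan2(M[1,0],M[0,0])
def plan(x,y,z,a):
    "after turning to world yaw a: yaw to command (tool z), then shift mm"
    o=bot.get_obs(); d=np.array([x,y,z])-o["tool_pos"]; dy=(a-yaw()+np.pi/2)%np.pi-np.pi/2; t=yaw()+dy
    print("yaw cmd",round(-dy,3),"(half-turn alt",round(-dy+np.pi*np.sign(dy),3),") tx,ty,tz",np.round([1e3*(np.cos(t)*d[0]+np.sin(t)*d[1]),1e3*(np.sin(t)*d[0]-np.cos(t)*d[1]),-1e3*d[2]],1),"q7",round(o["joint_positions"][6],2),"clock",o["clock"])
E
python3 - <<'E'
from h import *
plan(.434,.092,.03,-.42)
E
```

```text
yaw cmd -0.0 (half-turn alt 3.141 ) tx,ty,tz [ -0.9   0.6 121.7] q7 -2.33 clock 5.0
```

>>> {"fn": "jog_arm", "kwargs": {"commands": [{"hand": 85, "tx": -0.9, "ty": 0.6, "tz": 30.5, "yaw": 0}, {"hand": 85, "tx": 0, "ty": 0, "tz": 30.5, "yaw": 0}, {"hand": 85, "tx": 0, "ty": 0, "tz": 30.5, "yaw": 0}, {"hand": 85, "tx": 0, "ty": 0, "tz": 30.5, "yaw": 0}, {"hand": 85, "tx": 0, "ty": 0, "tz": 0, "yaw": 0}, {"hand": 0, "tx": 0, "ty": 0, "tz": 0, "yaw": 0}, {"hand": 0, "tx": 0, "ty": 0, "tz": 0, "yaw": 0}, {"hand": 0, "tx": 0, "ty": 0, "tz": 0, "yaw": 0}, {"hand": 0, "tx": 0, "ty": 0, "tz": 0, "yaw": 0}, {"hand": 0, "tx": 0, "ty": 0, "tz": 0, "yaw": 0}, {"hand": 0, "tx": 0, "ty": 0, "tz": 0, "yaw": 0}], "squeeze": 45}}

```text
clock: 5.92
tool_pos: [0.435, 0.0919, 0.0305]
tool_rot: [-3.072, 0.656, -0.006]
wrist_force: [-3.1, -1.2, 12.5]
width: 0.0394
gripper_force: 44.6
```

>>> {"fn": "jog_arm", "kwargs": {"commands": [{"hand": 0, "tx": 0, "ty": 0, "tz": -15, "yaw": 0}, {"hand": 0, "tx": 0, "ty": 0, "tz": -25, "yaw": 0}, {"hand": 0, "tx": 0, "ty": 0, "tz": -30, "yaw": 0}, {"hand": 0, "tx": 0, "ty": 0, "tz": -35, "yaw": 0}, {"hand": 0, "tx": 0, "ty": 0, "tz": -35, "yaw": 0}, {"hand": 0, "tx": 0, "ty": 0, "tz": 0, "yaw": 0}, {"hand": 0, "tx": 0, "ty": 0, "tz": 0, "yaw": 0}]}}

```text
clock: 6.5
tool_pos: [0.4346, 0.0919, 0.1708]
tool_rot: [-3.072, 0.656, -0.009]
wrist_force: [-0.7, -0.5, -1.4]
width: 0.0393
gripper_force: 46.6
```

Run:
```python
from h import *
plan(.570,-.200,.087,.09)
```

```text
yaw cmd -0.511 (half-turn alt 2.631 ) tx,ty,tz [108.6 302.9  83.8] q7 -2.32 clock 6.5
```

>>> {"fn": "jog_arm", "kwargs": {"commands": [{"hand": 0, "tx": 0, "ty": 0, "tz": -8, "yaw": -0.102}, {"hand": 0, "tx": 0, "ty": 0, "tz": -8, "yaw": -0.102}, {"hand": 0, "tx": 0, "ty": 0, "tz": -8, "yaw": -0.102}, {"hand": 0, "tx": 0, "ty": 0, "tz": -8, "yaw": -0.102}, {"hand": 0, "tx": 0, "ty": 0, "tz": -8, "yaw": -0.102}]}}

```text
clock: 6.92
tool_pos: [0.4326, 0.0916, 0.2076]
tool_rot: [3.138, 0.149, -0.003]
wrist_force: [0.4, -0.5, -2.0]
width: 0.0393
gripper_force: 46.3
```

>>> {"fn": "jog_arm", "kwargs": {"commands": [{"hand": 0, "tx": 10.9, "ty": 30.3, "tz": 0, "yaw": 0}, {"hand": 0, "tx": 10.9, "ty": 30.3, "tz": 0, "yaw": 0}, {"hand": 0, "tx": 10.9, "ty": 30.3, "tz": 0, "yaw": 0}, {"hand": 0, "tx": 10.9, "ty": 30.3, "tz": 0, "yaw": 0}, {"hand": 0, "tx": 10.9, "ty": 30.3, "tz": 0, "yaw": 0}, {"hand": 0, "tx": 10.9, "ty": 30.3, "tz": 0, "yaw": 0}, {"hand": 0, "tx": 10.9, "ty": 30.3, "tz": 0, "yaw": 0}, {"hand": 0, "tx": 10.9, "ty": 30.3, "tz": 0, "yaw": 0}, {"hand": 0, "tx": 10.9, "ty": 30.3, "tz": 0, "yaw": 0}, {"hand": 0, "tx": 10.9, "ty": 30.3, "tz": 0, "yaw": 0}, {"hand": 0, "tx": 0, "ty": 0, "tz": 0, "yaw": 0}, {"hand": 0, "tx": 0, "ty": 0, "tz": 0, "yaw": 0}]}}

```text
clock: 7.92
tool_pos: [0.5684, -0.2019, 0.2062]
tool_rot: [-3.137, -0.136, 0.004]
wrist_force: [-0.5, 1.3, -0.6]
width: 0.0393
gripper_force: 46.4
```

>>> {"fn": "jog_arm", "kwargs": {"commands": [{"hand": 0, "tx": 0, "ty": 0, "tz": 25, "yaw": 0}, {"hand": 0, "tx": 0, "ty": 0, "tz": 25, "yaw": 0}, {"hand": 0, "tx": 0, "ty": 0, "tz": 25, "yaw": 0}, {"hand": 0, "tx": 0, "ty": 0, "tz": 25, "yaw": 0}, {"hand": 0, "tx": 0, "ty": 0, "tz": 0, "yaw": 0}, {"hand": 0, "tx": 0, "ty": 0, "tz": 0, "yaw": 0}]}}

```text
clock: 8.42
tool_pos: [0.568, -0.1989, 0.1073]
tool_rot: [-3.137, -0.143, 0.005]
wrist_force: [-0.5, 0.2, -1.2]
width: 0.0393
gripper_force: 46.3
```

Run:
```python
from h import *
plan(.570,-.200,.081,.09)
C=cam("wrist"); im=bot.read_camera("wrist"); cv2.imwrite("pics/w4.png",im); np.savez("pics/w4.npz",K=C[0],R=C[1],p=C[2])
print(bot.get_obs()["wrist_force"])
```

```text
yaw cmd 0.001 (half-turn alt -3.14 ) tx,ty,tz [ 1.9  1.3 26.3] q7 -1.36 clock 8.4167
[ 1.01557071 -0.81529067 -0.8317647 ]
```

View pics/w4.png

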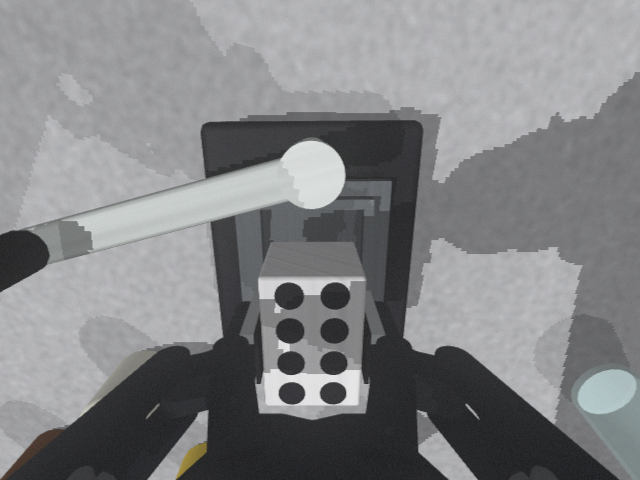

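The wrist view shows the held block centred at column 312, in line with the pivot (312,175) and shaker edges (203/422). It's aligned with the nest, so I'll lower it.

>>> {"fn": "jog_arm", "kwargs": {"commands": [{"hand": 0, "tx": 2, "ty": 0, "tz": 8, "yaw": 0}, {"hand": 0, "tx": 0, "ty": 0, "tz": 8, "yaw": 0}, {"hand": 0, "tx": 0, "ty": 0, "tz": 6, "yaw": 0}, {"hand": 0, "tx": 0, "ty": 0, "tz": 3, "yaw": 0}, {"hand": 0, "tx": 0, "ty": 0, "tz": 1, "yaw": 0}, {"hand": 0, "tx": 0, "ty": 0, "tz": 0, "yaw": 0}, {"hand": 0, "tx": 0, "ty": 0, "tz": 0, "yaw": 0}]}}

```text
clock: 9.05
tool_pos: [0.5712, -0.2001, 0.0825]
tool_rot: [3.138, 0.141, 0.0]
wrist_force: [-0.7, 0.6, -1.3]
width: 0.0394
gripper_force: 46.3
```

>>> {"fn": "jog_arm", "kwargs": {"commands": [{"hand": 0, "tx": 0, "ty": 0, "tz": 1, "yaw": 0}, {"hand": 0, "tx": 0, "ty": 0, "tz": 1, "yaw": 0}, {"hand": 0, "tx": 0, "ty": 0, "tz": 0, "yaw": 0}, {"hand": 0, "tx": 0, "ty": 0, "tz": 0, "yaw": 0}]}}

```text
clock: 9.38
tool_pos: [0.5713, -0.2001, 0.0807]
tool_rot: [3.138, 0.141, 0.001]
wrist_force: [-0.6, -0.2, 1.2]
width: 0.0392
gripper_force: 46.6
```

>>> {"fn": "jog_arm", "kwargs": {"commands": [{"hand": 44, "tx": 0, "ty": 0, "tz": 0, "yaw": 0}, {"hand": 50, "tx": 0, "ty": 0, "tz": 0, "yaw": 0}, {"hand": 56, "tx": 0, "ty": 0, "tz": 0, "yaw": 0}, {"hand": 60, "tx": 0, "ty": 0, "tz": 0, "yaw": 0}, {"hand": 60, "tx": 0, "ty": 0, "tz": -10, "yaw": 0}, {"hand": 60, "tx": 0, "ty": 0, "tz": -30, "yaw": 0}, {"hand": 60, "tx": 0, "ty": 0, "tz": -35, "yaw": 0}, {"hand": 60, "tx": 0, "ty": 0, "tz": -35, "yaw": 0}, {"hand": 60, "tx": 0, "ty": 0, "tz": -35, "yaw": 0}, {"hand": 0, "tx": 0, "ty": 0, "tz": -30, "yaw": 0}, {"hand": 0, "tx": 0, "ty": 0, "tz": 0, "yaw": 0}, {"hand": 0, "tx": 0, "ty": 0, "tz": 0, "yaw": 0}]}}

```text
clock: 10.38
tool_pos: [0.5719, -0.2001, 0.258]
tool_rot: [3.137, 0.141, 0.006]
wrist_force: [-0.1, 0.8, -0.6]
width: 0.024
gripper_force: 0.0
```

Run:
```python
from h import *
C=cam("wrist"); im=bot.read_camera("wrist"); cv2.imwrite("pics/w5.png",im); np.savez("pics/w5.npz",K=C[0],R=C[1],p=C[2])
plan(.5957,-.0852,.134,.09)
```

```text
yaw cmd -0.0 (half-turn alt 3.141 ) tx,ty,tz [  34.8 -112.1  122. ] q7 -1.32 clock 10.4333
```

View pics/w5.png

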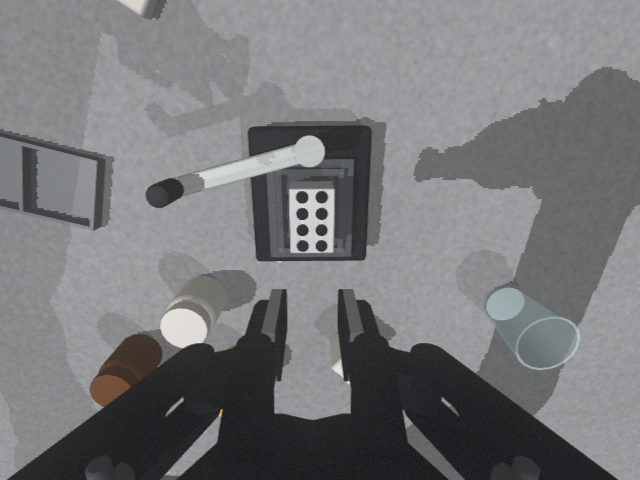

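The block sits in the nest with its top face at (290–334, 190–253), inside the rim. Next I'll work out the arc for closing the arm.

Run:
```python
from h import *
d=np.load("pics/w5.npz"); C=(d["K"],d["R"],d["p"])
print("block",hit(C,(312,221.5),.09)); k=hit(C,(164,192),.136); p=hit(C,(309.5,151.5),.112); v=k-p
print("knob",k,"piv",p,np.hypot(*v[:2]),3.2316-np.arctan2(v[1],v[0]))
p=p[:2]; th=[1.34,1.34,1.2,1.05,.9,.75,.6,.45,.3,.15,.05,0]; o=[38,24,22,23,24,24,24,24,24,24,24,24]
a=yaw(); x=np.array([np.cos(a),np.sin(a)]); y=np.array([np.sin(a),-np.cos(a)])
prev=bot.get_obs()["tool_pos"][:2]
for t,q in zip(th,o):
    f=3.2316-t; w=p+.115*np.array([np.cos(f),np.sin(f)])+q/1e3*np.array([np.sin(f),-np.cos(f)])
    print(t,w.round(4),"tx %.1f ty %.1f"%(1e3*x@(w-prev),1e3*y@(w-prev))); prev=w
```

```text
block [ 0.57055915 -0.20093645  0.09      ]
knob [ 0.59648746 -0.09033971  0.136     ] piv [ 0.6326297  -0.19335598  0.112     ] 0.10917240673011978 1.323380696582329
1.34 [ 0.6324 -0.0722] tx 72.5 ty -121.8
1.34 [ 0.6191 -0.0767] tx -13.6 ty 3.2
1.2 [ 0.6012 -0.0806] tx -18.2 ty 2.3
1.05 [ 0.5855 -0.086 ] tx -16.1 ty 4.0
0.9 [ 0.5707 -0.0935] tx -15.4 ty 6.2
0.75 [ 0.5565 -0.1039] tx -15.1 ty 9.1
0.6 [ 0.544  -0.1163] tx -13.6 ty 11.2
0.45 [ 0.5335 -0.1304] tx -11.7 ty 13.1
0.3 [ 0.5252 -0.1459] tx -9.7 ty 14.7
0.15 [ 0.5193 -0.1625] tx -7.3 ty 16.0
0.05 [ 0.5168 -0.174 ] tx -3.5 ty 11.2
0 [ 0.5159 -0.1798] tx -1.3 ty 5.7
```

>>> {"fn": "jog_arm", "kwargs": {"commands": [{"hand": 0, "tx": 18.1, "ty": -30.4, "tz": 0, "yaw": 0}, {"hand": 0, "tx": 18.1, "ty": -30.4, "tz": 0, "yaw": 0}, {"hand": 0, "tx": 18.1, "ty": -30.4, "tz": 0, "yaw": 0}, {"hand": 0, "tx": 18.1, "ty": -30.4, "tz": 0, "yaw": 0}, {"hand": 0, "tx": 0, "ty": 0, "tz": 0, "yaw": 0}, {"hand": 0, "tx": 0, "ty": 0, "tz": 31, "yaw": 0}, {"hand": 0, "tx": 0, "ty": 0, "tz": 31, "yaw": 0}, {"hand": 0, "tx": 0, "ty": 0, "tz": 31, "yaw": 0}, {"hand": 0, "tx": 0, "ty": 0, "tz": 31, "yaw": 0}, {"hand": 0, "tx": 0, "ty": 0, "tz": 0, "yaw": 0}, {"hand": 0, "tx": 0, "ty": 0, "tz": 0, "yaw": 0}]}}

```text
clock: 11.35
tool_pos: [0.6308, -0.0723, 0.1295]
tool_rot: [-3.137, -0.141, 0.007]
wrist_force: [0.7, -0.2, 0.5]
width: -0.0
gripper_force: 0.0
```

>>> {"fn": "jog_arm", "kwargs": {"commands": [{"hand": 0, "tx": -13.6, "ty": 3.2, "tz": 0, "yaw": 0}, {"hand": 0, "tx": -9, "ty": 1.2, "tz": 0, "yaw": 0}, {"hand": 0, "tx": -9, "ty": 1.2, "tz": 0, "yaw": 0}, {"hand": 0, "tx": -8, "ty": 2, "tz": 0, "yaw": 0}, {"hand": 0, "tx": -8, "ty": 2, "tz": 0, "yaw": 0}, {"hand": 0, "tx": -7.7, "ty": 3.1, "tz": 0, "yaw": 0}, {"hand": 0, "tx": -7.7, "ty": 3.1, "tz": 0, "yaw": 0}, {"hand": 0, "tx": -7.5, "ty": 4.5, "tz": 0, "yaw": 0}, {"hand": 0, "tx": -7.5, "ty": 4.5, "tz": 0, "yaw": 0}, {"hand": 0, "tx": -6.8, "ty": 5.6, "tz": 0, "yaw": 0}, {"hand": 0, "tx": -6.8, "ty": 5.6, "tz": 0, "yaw": 0}]}}

```text
clock: 12.27
tool_pos: [0.5437, -0.1172, 0.1313]
tool_rot: [3.138, 0.141, 0.0]
wrist_force: [0.5, -0.2, -0.5]
width: -0.0004
gripper_force: 0.4
```

>>> {"fn": "jog_arm", "kwargs": {"commands": [{"hand": 0, "tx": -5.9, "ty": 6.5, "tz": 0, "yaw": 0}, {"hand": 0, "tx": -5.9, "ty": 6.5, "tz": 0, "yaw": 0}, {"hand": 0, "tx": -4.9, "ty": 7.3, "tz": 0, "yaw": 0}, {"hand": 0, "tx": -4.9, "ty": 7.3, "tz": 0, "yaw": 0}, {"hand": 0, "tx": -3.6, "ty": 8, "tz": 0, "yaw": 0}, {"hand": 0, "tx": -3.6, "ty": 8, "tz": 0, "yaw": 0}, {"hand": 0, "tx": -1.7, "ty": 5.6, "tz": 0, "yaw": 0}, {"hand": 0, "tx": -1.7, "ty": 5.6, "tz": 0, "yaw": 0}, {"hand": 0, "tx": -1, "ty": 2, "tz": 0, "yaw": 0}, {"hand": 0, "tx": 0, "ty": 1, "tz": 0, "yaw": 0}, {"hand": 0, "tx": 0, "ty": 0, "tz": 0, "yaw": 0}]}}

```text
clock: 13.18
tool_pos: [0.5164, -0.1771, 0.1313]
tool_rot: [-3.138, -0.141, 0.0]
wrist_force: [-0.1, 0.0, -1.0]
width: 0.0
gripper_force: 0.0
```

Run:
```python
from h import *
im=bot.read_camera("top"); cv2.imwrite("pics/t5.png",im)
C=cam("wrist"); im2=bot.read_camera("wrist"); np.savez("pics/w6.npz",K=C[0],R=C[1],p=C[2]); cv2.imwrite("pics/w6.png",im2)
```

```text
(no output)
```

View pics/w6.png

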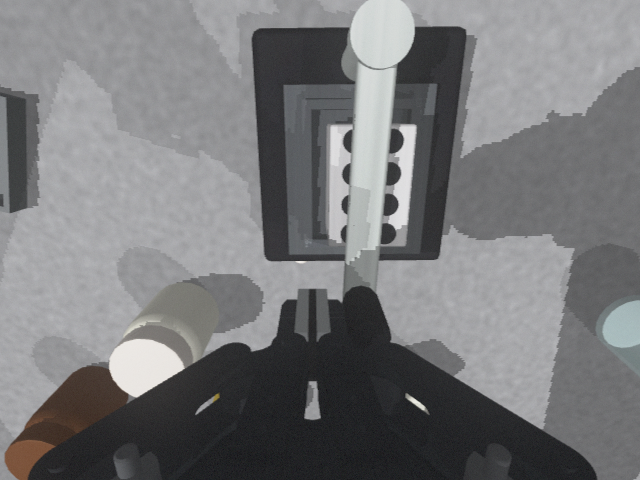

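The bar now lies along the block's middle line (pivot (382,33), knob next to the fingers at (365,310)), so it's almost closed. I'll push gently to the stop.

>>> {"fn": "jog_arm", "kwargs": {"commands": [{"hand": 0, "tx": 0, "ty": 1.5, "tz": 0, "yaw": 0}, {"hand": 0, "tx": 0, "ty": 1.5, "tz": 0, "yaw": 0}, {"hand": 0, "tx": 0, "ty": 0, "tz": 0, "yaw": 0}, {"hand": 0, "tx": 0, "ty": 0, "tz": 0, "yaw": 0}]}}

```text
clock: 13.62
tool_pos: [0.5167, -0.1801, 0.1313]
tool_rot: [3.138, 0.141, 0.0]
wrist_force: [0.5, -0.7, -0.2]
width: -0.0
gripper_force: 0.0
```

>>> {"fn": "jog_arm", "kwargs": {"commands": [{"hand": 0, "tx": 0, "ty": 1.5, "tz": 0, "yaw": 0}, {"hand": 0, "tx": 0, "ty": 0, "tz": 0, "yaw": 0}, {"hand": 0, "tx": 0, "ty": 0, "tz": 0, "yaw": 0}]}}

```text
clock: 13.87
tool_pos: [0.5168, -0.1812, 0.1313]
tool_rot: [-3.138, -0.142, 0.0]
wrist_force: [-1.0, 2.0, -0.2]
width: 0.0001
gripper_force: 1.1
```

>>> {"fn": "jog_arm", "kwargs": {"commands": [{"hand": 0, "tx": 0, "ty": 1.5, "tz": 0, "yaw": 0}, {"hand": 0, "tx": 0, "ty": 0, "tz": 0, "yaw": 0}, {"hand": 0, "tx": 0, "ty": 0, "tz": 0, "yaw": 0}]}}

```text
clock: 14.12
tool_pos: [0.5168, -0.1815, 0.1312]
tool_rot: [-3.137, -0.143, 0.001]
wrist_force: [-3.2, 7.2, 2.3]
width: 0.0001
gripper_force: 3.6
```

>>> {"fn": "jog_arm", "kwargs": {"commands": [{"hand": 0, "tx": 0, "ty": -12, "tz": 0, "yaw": 0}, {"hand": 0, "tx": 0, "ty": -5, "tz": -40, "yaw": 0}, {"hand": 0, "tx": 0, "ty": 0, "tz": -40, "yaw": 0}, {"hand": 0, "tx": 0, "ty": 0, "tz": -40, "yaw": 0}, {"hand": 85, "tx": 0, "ty": 0, "tz": 0, "yaw": 0}]}}

```text
clock: 14.53
tool_pos: [0.5184, -0.1661, 0.2596]
tool_rot: [3.133, 0.141, 0.017]
wrist_force: [1.4, 0.0, 0.2]
width: 0.0109
gripper_force: 0.0
```

Run:
```python
from h import *
plan(.4352,-.077,.15,-.175)
plan(.4352,-.077,.15,-.175+np.pi/2)
```

```text
yaw cmd 0.265 (half-turn alt -2.877 ) tx,ty,tz [-97.4 -73.3 109.6] q7 -1.32 clock 14.5333
yaw cmd -1.306 (half-turn alt 1.836 ) tx,ty,tz [ 73.3 -97.4 109.6] q7 -1.32 clock 14.5333
```

The stop is reached (force jump to 7 N). Next is the jar: turn the tool so it closes along the caddy's short side.

>>> {"fn": "jog_arm", "kwargs": {"commands": [{"hand": 85, "tx": 0, "ty": 0, "tz": 0, "yaw": -0.12}, {"hand": 85, "tx": 0, "ty": 0, "tz": 0, "yaw": -0.12}, {"hand": 85, "tx": 0, "ty": 0, "tz": 0, "yaw": -0.12}, {"hand": 85, "tx": 0, "ty": 0, "tz": 0, "yaw": -0.12}, {"hand": 85, "tx": 0, "ty": 0, "tz": 0, "yaw": -0.12}, {"hand": 85, "tx": 0, "ty": 0, "tz": 0, "yaw": -0.12}, {"hand": 85, "tx": 0, "ty": 0, "tz": 0, "yaw": -0.12}, {"hand": 85, "tx": 0, "ty": 0, "tz": 0, "yaw": -0.12}, {"hand": 85, "tx": 0, "ty": 0, "tz": 0, "yaw": -0.12}, {"hand": 85, "tx": 0, "ty": 0, "tz": 0, "yaw": -0.12}, {"hand": 85, "tx": 0, "ty": 0, "tz": 0, "yaw": -0.12}, {"hand": 85, "tx": 0, "ty": 0, "tz": 0, "yaw": 0}]}}

```text
clock: 15.53
tool_pos: [0.5154, -0.1659, 0.2513]
tool_rot: [2.387, 2.042, -0.0]
wrist_force: [0.2, 0.7, 0.3]
width: 0.0852
gripper_force: 0.0
```

Run:
```python
from h import *
for w,(u0,u1,v0,v1) in [("w3",(225,300,290,350)),("w5",(150,215,300,355))]:
    d=np.load(f"pics/{w}.npz"); C=(d["K"],d["R"],d["p"]); g=cv2.imread(f"pics/{w}.png").min(2)
    m=np.zeros_like(g); m[v0:v1,u0:u1]=(g[v0:v1,u0:u1]>215); c=max(cv2.findContours(m,0,1)[0],key=cv2.contourArea); (e,s,_)=cv2.fitEllipse(cv2.convexHull(c)); print(w,e,s,hit(C,e,.074).round(4))
im=cv2.imread("pics/top0.png"); T=cam("top"); g=im.min(2)
for n,(u,v),z in [("jar",(341,274),.074),("slim",(204,270),.084),("sq",(415.5,293.5),.072)]:
    m=np.zeros_like(g); m[v-14:v+14 if n=="jar" else v+10,int(u)-14:int(u)+14]=1; m=m*(g>150).astype(np.uint8); c=max(cv2.findContours(m,0,1)[0],key=cv2.contourArea); print(n,cv2.minEnclosingCircle(c),hit(T,cv2.minEnclosingCircle(c)[0],z).round(4)) if 0 else None
plan(.4352,-.077,.15,1.41)
```

```text
w3 (260.49383544921875, 324.08001708984375) (37.99174880981445, 39.77375793457031) [ 0.438  -0.0739  0.074 ]
w5 (181.95993041992188, 327.0674133300781) (36.41925811767578, 42.84888458251953) [ 0.4389 -0.0758  0.074 ]Traceback (most recent call last):
  File "<stdin>", line 7, in <module>
TypeError: slice indices must be integers or None or have an __index__ method
```

>>> {"fn": "jog_arm", "kwargs": {"commands": [{"hand": 85, "tx": 19.2, "ty": -23, "tz": 0, "yaw": 0}, {"hand": 85, "tx": 19.2, "ty": -23, "tz": 0, "yaw": 0}, {"hand": 85, "tx": 19.2, "ty": -23, "tz": 0, "yaw": 0}, {"hand": 85, "tx": 19.2, "ty": -23, "tz": 0, "yaw": 0}, {"hand": 85, "tx": 0, "ty": 0, "tz": 33, "yaw": 0}, {"hand": 85, "tx": 0, "ty": 0, "tz": 33, "yaw": 0}, {"hand": 85, "tx": 0, "ty": 0, "tz": 33, "yaw": 0}, {"hand": 85, "tx": 0, "ty": 0, "tz": 0, "yaw": 0}, {"hand": 85, "tx": 0, "ty": 0, "tz": 0, "yaw": 0}, {"hand": 85, "tx": 0, "ty": 0, "tz": 0, "yaw": 0}]}}

```text
clock: 16.37
tool_pos: [0.4378, -0.0755, 0.154]
tool_rot: [2.394, 2.033, 0.002]
wrist_force: [0.4, 0.3, 0.4]
width: 0.0849
gripper_force: 0.0
```

Run:
```python
from h import *
plan(.437,-.0755,.038,1.41)
im=bot.read_camera("wrist"); C=cam("wrist"); cv2.imwrite("pics/w7.png",im); np.savez("pics/w7.npz",K=C[0],R=C[1],p=C[2])
```

```text
yaw cmd -0.002 (half-turn alt 3.14 ) tx,ty,tz [-1.00e-01 -8.00e-01  1.16e+02] q7 -0.12 clock 16.3667
```

View pics/w7.png

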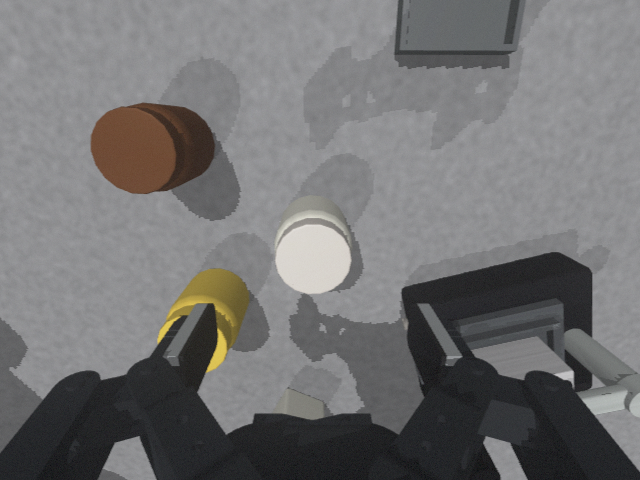

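The jar cap is centred at (313,257), in line with the jaws. Brown is at (135,150), yellow at (205,330). I'll check both finger clearances.

Run:
```python
from h import *
d=np.load("pics/w7.npz"); C=(d["K"],d["R"],d["p"])
print("jar",hit(C,(313,257),.074),"yellow",hit(C,(193,338),.074),"sqtop",hit(C,(300,402),.06))
print("yellow rel tool",tool(hit(C,(193,338),.074)),"shaker corner rel tool",tool(hit(C,(405,290),.05)))
print("caddy near corners",hit(C,(397,52),.016),hit(C,(518,50),.016))
```

```text
jar [ 0.43855255 -0.07562716  0.074     ] yellow [ 0.34553018 -0.12259216  0.074     ] sqtop [ 0.40693542 -0.2048963   0.06      ]
yellow rel tool [-61.28936508 -84.03776633  80.11294005] shaker corner rel tool [-36.44317759  68.94311295 104.52564659]
caddy near corners [0.51596391 0.04080664 0.016     ] [0.59768123 0.02870455 0.016     ]
```

>>> {"fn": "jog_arm", "kwargs": {"commands": [{"hand": 85, "tx": 0, "ty": 0, "tz": 29, "yaw": 0}, {"hand": 85, "tx": 0, "ty": 0, "tz": 29, "yaw": 0}, {"hand": 85, "tx": 0, "ty": 0, "tz": 29, "yaw": 0}, {"hand": 85, "tx": 0, "ty": 0, "tz": 29, "yaw": 0}, {"hand": 85, "tx": 0, "ty": 0, "tz": 0, "yaw": 0}, {"hand": 30, "tx": 0, "ty": 0, "tz": 0, "yaw": 0}, {"hand": 30, "tx": 0, "ty": 0, "tz": 0, "yaw": 0}, {"hand": 30, "tx": 0, "ty": 0, "tz": 0, "yaw": 0}, {"hand": 30, "tx": 0, "ty": 0, "tz": 0, "yaw": 0}, {"hand": 30, "tx": 0, "ty": 0, "tz": 0, "yaw": 0}, {"hand": 30, "tx": 0, "ty": 0, "tz": 0, "yaw": 0}], "squeeze": 35}}

```text
clock: 17.33
tool_pos: [0.4386, -0.0759, 0.0389]
tool_rot: [2.391, 2.033, 0.003]
wrist_force: [-1.8, 0.5, 9.3]
width: 0.0554
gripper_force: 35.5
```

>>> {"fn": "jog_arm", "kwargs": {"commands": [{"hand": 30, "tx": 0, "ty": 0, "tz": -10, "yaw": 0}, {"hand": 30, "tx": 0, "ty": 0, "tz": -15, "yaw": 0}, {"hand": 30, "tx": 0, "ty": 0, "tz": -20, "yaw": 0}, {"hand": 30, "tx": 0, "ty": 0, "tz": -20, "yaw": 0}, {"hand": 30, "tx": 0, "ty": 0, "tz": 0, "yaw": 0}, {"hand": 30, "tx": 0, "ty": 0, "tz": 0, "yaw": 0}]}}

```text
clock: 17.83
tool_pos: [0.438, -0.076, 0.1034]
tool_rot: [2.39, 2.032, 0.002]
wrist_force: [0.5, -0.3, -3.2]
width: 0.0548
gripper_force: 38.1
```

Run:
```python
from h import *
plan(.5625,.073,.042,1.415)
```

```text
yaw cmd -0.006 (half-turn alt 3.136 ) tx,ty,tz [166.5  99.8  61.4] q7 -0.18 clock 17.8333
```

>>> {"fn": "jog_arm", "kwargs": {"commands": [{"hand": 30, "tx": 20.8, "ty": 12.5, "tz": 0, "yaw": 0}, {"hand": 30, "tx": 20.8, "ty": 12.5, "tz": 0, "yaw": 0}, {"hand": 30, "tx": 20.8, "ty": 12.5, "tz": 0, "yaw": 0}, {"hand": 30, "tx": 20.8, "ty": 12.5, "tz": 0, "yaw": 0}, {"hand": 30, "tx": 20.8, "ty": 12.5, "tz": 0, "yaw": 0}, {"hand": 30, "tx": 20.8, "ty": 12.5, "tz": 0, "yaw": 0}, {"hand": 30, "tx": 20.8, "ty": 12.5, "tz": 0, "yaw": 0}, {"hand": 30, "tx": 20.8, "ty": 12.5, "tz": 0, "yaw": 0}, {"hand": 30, "tx": 0, "ty": 0, "tz": 20, "yaw": 0}, {"hand": 30, "tx": 0, "ty": 0, "tz": 0, "yaw": 0}, {"hand": 30, "tx": 0, "ty": 0, "tz": 0, "yaw": 0}]}}

```text
clock: 18.75
tool_pos: [0.561, 0.0725, 0.0799]
tool_rot: [-2.391, -2.035, 0.005]
wrist_force: [-0.6, 0.6, -1.4]
width: 0.055
gripper_force: 38.2
```

Run:
```python
from h import *
plan(.5625,.073,.044,1.415)
C=cam("wrist"); im=bot.read_camera("wrist"); cv2.imwrite("pics/w8.png",im); np.savez("pics/w8.npz",K=C[0],R=C[1],p=C[2])
```

```text
yaw cmd -0.005 (half-turn alt 3.137 ) tx,ty,tz [ 0.8  1.4 35.9] q7 -0.62 clock 18.75
```

View pics/w8.png

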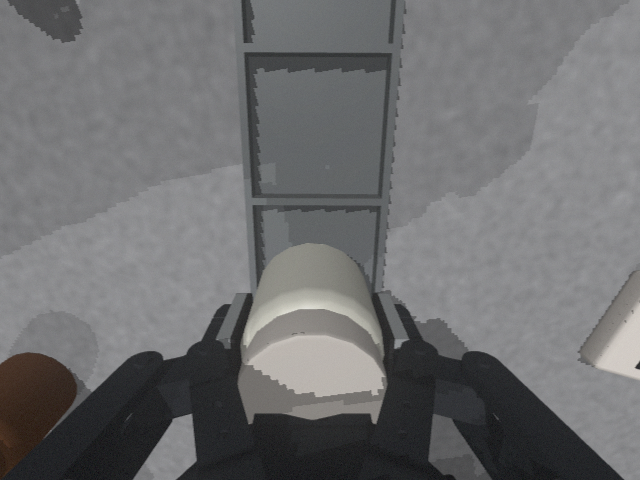

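The caddy is well framed: divider between near and middle compartments at row ~202 (columns 250–387), and the next at row ~48 (columns 241–397). The jar is centred between them.

Run:
```python
from h import *
d=np.load("pics/w8.npz"); C=(d["K"],d["R"],d["p"]); h=lambda u,v: hit(C,(u,v),.016)[:2]
a=(h(247,202)+h(388,202))/2; b=(h(240,47.5)+h(399,47.5))/2; v=b-a; n=v/np.linalg.norm(v)
print(a,b,np.linalg.norm(v),np.arctan2(v[1],v[0]),np.linalg.norm(h(247,202)-h(388,202)),np.linalg.norm(h(240,47.5)-h(399,47.5)))
m=(a+b)/2
for k in(-1,0,1): print(k,m+.076*k*n)
plan(*(m-.076*n),.044,1.415)
```

```text
[0.5696922  0.11162238] [0.5824848  0.18718517] 0.07663802732551905 1.403088888235708 0.07885857618682367 0.07718839814152713
-1 [0.5634024  0.07447005]
0 [0.5760885  0.14940377]
1 [0.5887746 0.2243375]
yaw cmd -0.006 (half-turn alt 3.136 ) tx,ty,tz [ 2.6  1.5 36.8] q7 -0.62 clock 18.8
```

>>> {"fn": "jog_arm", "kwargs": {"commands": [{"hand": 30, "tx": 2.3, "ty": 1.5, "tz": 8, "yaw": 0}, {"hand": 30, "tx": 0, "ty": 0, "tz": 8, "yaw": 0}, {"hand": 30, "tx": 0, "ty": 0, "tz": 8, "yaw": 0}, {"hand": 30, "tx": 0, "ty": 0, "tz": 8, "yaw": 0}, {"hand": 30, "tx": 0, "ty": 0, "tz": 4, "yaw": 0}, {"hand": 30, "tx": 0, "ty": 0, "tz": 0, "yaw": 0}, {"hand": 30, "tx": 0, "ty": 0, "tz": 0, "yaw": 0}, {"hand": 30, "tx": 0, "ty": 0, "tz": 0, "yaw": 0}]}}

```text
clock: 19.47
tool_pos: [0.5644, 0.0748, 0.0456]
tool_rot: [2.393, 2.035, 0.001]
wrist_force: [-0.0, 0.1, -2.3]
width: 0.0551
gripper_force: 38.3
```

>>> {"fn": "jog_arm", "kwargs": {"commands": [{"hand": 30, "tx": 0, "ty": 0, "tz": 1.5, "yaw": 0}, {"hand": 30, "tx": 0, "ty": 0, "tz": 1.2, "yaw": 0}, {"hand": 30, "tx": 0, "ty": 0, "tz": 0, "yaw": 0}, {"hand": 30, "tx": 0, "ty": 0, "tz": 0, "yaw": 0}, {"hand": 30, "tx": 0, "ty": 0, "tz": 0, "yaw": 0}]}}

```text
clock: 19.88
tool_pos: [0.5644, 0.0748, 0.0431]
tool_rot: [2.392, 2.035, 0.001]
wrist_force: [-2.2, -0.6, 4.9]
width: 0.0553
gripper_force: 38.8
```

>>> {"fn": "jog_arm", "kwargs": {"commands": [{"hand": 58, "tx": 0, "ty": 0, "tz": 0, "yaw": 0}, {"hand": 62, "tx": 0, "ty": 0, "tz": 0, "yaw": 0}, {"hand": 68, "tx": 0, "ty": 0, "tz": 0, "yaw": 0}, {"hand": 75, "tx": 0, "ty": 0, "tz": 0, "yaw": 0}, {"hand": 75, "tx": 0, "ty": 0, "tz": -10, "yaw": 0}, {"hand": 75, "tx": 0, "ty": 0, "tz": -30, "yaw": 0}, {"hand": 75, "tx": 0, "ty": 0, "tz": -40, "yaw": 0}, {"hand": 75, "tx": 0, "ty": 0, "tz": -40, "yaw": 0}, {"hand": 75, "tx": 0, "ty": 0, "tz": 0, "yaw": 0}, {"hand": 75, "tx": 0, "ty": 0, "tz": 0, "yaw": 0}]}}

```text
clock: 20.72
tool_pos: [0.5655, 0.0751, 0.1658]
tool_rot: [2.39, 2.033, 0.006]
wrist_force: [-0.7, -0.4, -0.5]
width: 0.0749
gripper_force: 0.0
```

Run:
```python
from h import *
plan(.437,.270,.16,1.405)
```

```text
yaw cmd 0.005 (half-turn alt -3.137 ) tx,ty,tz [ 171.  -158.9    5.8] q7 -0.57 clock 20.7167
```

>>> {"fn": "jog_arm", "kwargs": {"commands": [{"hand": 75, "tx": 21.4, "ty": -19.9, "tz": 0, "yaw": 0}, {"hand": 75, "tx": 21.4, "ty": -19.9, "tz": 0, "yaw": 0}, {"hand": 75, "tx": 21.4, "ty": -19.9, "tz": 0, "yaw": 0}, {"hand": 75, "tx": 21.4, "ty": -19.9, "tz": 0, "yaw": 0}, {"hand": 75, "tx": 21.4, "ty": -19.9, "tz": 0, "yaw": 0}, {"hand": 75, "tx": 21.4, "ty": -19.9, "tz": 0, "yaw": 0}, {"hand": 75, "tx": 21.4, "ty": -19.9, "tz": 0, "yaw": 0}, {"hand": 75, "tx": 21.4, "ty": -19.9, "tz": 0, "yaw": 0}, {"hand": 75, "tx": 0, "ty": 0, "tz": 0, "yaw": 0}, {"hand": 75, "tx": 0, "ty": 0, "tz": 0, "yaw": 0}, {"hand": 75, "tx": 0, "ty": 0, "tz": 0, "yaw": 0}]}}

```text
clock: 21.63
tool_pos: [0.4344, 0.2685, 0.162]
tool_rot: [2.393, 2.035, -0.002]
wrist_force: [-0.4, -0.3, -0.1]
width: 0.0749
gripper_force: 0.0
```

Run:
```python
from h import *
plan(.437,.270,.040,1.405)
C=cam("wrist"); im=bot.read_camera("wrist"); cv2.imwrite("pics/w9.png",im); np.savez("pics/w9.npz",K=C[0],R=C[1],p=C[2])
print("pred",proj(C,(.437,.27,.084)))
for T in(170,190,205,220):
    m=(im.min(2)>T).astype(np.uint8); cs=[c for c in cv2.findContours(m,0,1)[0] if cv2.contourArea(c)>150]
    for c in cs:
        (e,r)=cv2.minEnclosingCircle(c); print(T,np.round(e,1),round(r,1),cv2.contourArea(c),cv2.boundingRect(c),hit(C,e,.084).round(4))
```

```text
yaw cmd 0.005 (half-turn alt -3.137 ) tx,ty,tz [  1.9   2.3 122. ] q7 -0.97 clock 21.6333
pred [316.43874604 255.60549898]
170 [491.  445.6] 11.0 188.5 (480, 435, 19, 21) [0.548  0.0879 0.084 ]
170 [317.5 251.5] 16.8 779.0 (301, 236, 34, 32) [0.4381 0.2727 0.084 ]
170 [311.9 229.3] 16.1 298.0 (296, 218, 32, 22) [0.4369 0.2878 0.084 ]
190 [490.9 445.9] 10.7 175.5 (481, 436, 18, 20) [0.548  0.0874 0.084 ]
```

>>> {"fn": "jog_arm", "kwargs": {"commands": [{"hand": 75, "tx": 4.5, "ty": 2.9, "tz": 29, "yaw": 0}, {"hand": 75, "tx": 0, "ty": 0, "tz": 29, "yaw": 0}, {"hand": 75, "tx": 0, "ty": 0, "tz": 29, "yaw": 0}, {"hand": 75, "tx": 0, "ty": 0, "tz": 29, "yaw": 0}, {"hand": 75, "tx": 0, "ty": 0, "tz": 0, "yaw": 0}, {"hand": 15, "tx": 0, "ty": 0, "tz": 0, "yaw": 0}, {"hand": 15, "tx": 0, "ty": 0, "tz": 0, "yaw": 0}, {"hand": 15, "tx": 0, "ty": 0, "tz": 0, "yaw": 0}, {"hand": 15, "tx": 0, "ty": 0, "tz": 0, "yaw": 0}, {"hand": 15, "tx": 0, "ty": 0, "tz": 0, "yaw": 0}, {"hand": 15, "tx": 0, "ty": 0, "tz": 0, "yaw": 0}, {"hand": 15, "tx": 0, "ty": 0, "tz": 0, "yaw": 0}], "squeeze": 30}}

```text
clock: 22.68
tool_pos: [0.4392, 0.2736, 0.0485]
tool_rot: [2.392, 2.034, 0.004]
wrist_force: [-1.9, -1.0, 5.7]
width: 0.0351
gripper_force: 29.5
```

>>> {"fn": "jog_arm", "kwargs": {"commands": [{"hand": 15, "tx": 0, "ty": 0, "tz": -10, "yaw": 0}, {"hand": 15, "tx": 0, "ty": 0, "tz": -20, "yaw": 0}, {"hand": 15, "tx": 0, "ty": 0, "tz": -20, "yaw": 0}, {"hand": 15, "tx": 0, "ty": 0, "tz": 0, "yaw": 0}, {"hand": 15, "tx": 0, "ty": 0, "tz": 0, "yaw": 0}]}}

```text
clock: 23.1
tool_pos: [0.439, 0.2735, 0.0985]
tool_rot: [2.392, 2.034, 0.005]
wrist_force: [0.6, -0.5, -1.4]
width: 0.0348
gripper_force: 30.4
```

Run:
```python
from h import *
plan(.576,.1492,.06,1.405)
```

```text
yaw cmd 0.004 (half-turn alt -3.137 ) tx,ty,tz [-100.   155.6   38.5] q7 -1.05 clock 23.1
```

>>> {"fn": "jog_arm", "kwargs": {"commands": [{"hand": 15, "tx": -14.3, "ty": 22.2, "tz": 0, "yaw": 0}, {"hand": 15, "tx": -14.3, "ty": 22.2, "tz": 0, "yaw": 0}, {"hand": 15, "tx": -14.3, "ty": 22.2, "tz": 0, "yaw": 0}, {"hand": 15, "tx": -14.3, "ty": 22.2, "tz": 0, "yaw": 0}, {"hand": 15, "tx": -14.3, "ty": 22.2, "tz": 0, "yaw": 0}, {"hand": 15, "tx": -14.3, "ty": 22.2, "tz": 0, "yaw": 0}, {"hand": 15, "tx": -14.3, "ty": 22.2, "tz": 0, "yaw": 0}, {"hand": 15, "tx": 0, "ty": 0, "tz": 0, "yaw": 0}, {"hand": 15, "tx": 0, "ty": 0, "tz": 0, "yaw": 0}, {"hand": 15, "tx": 0, "ty": 0, "tz": 0, "yaw": 0}]}}

```text
clock: 23.93
tool_pos: [0.5746, 0.1499, 0.0961]
tool_rot: [-2.392, -2.035, 0.001]
wrist_force: [-1.0, 0.7, -1.1]
width: 0.0349
gripper_force: 30.4
```

Run:
```python
from h import *
plan(.576,.1492,.0525,1.405)
```

```text
yaw cmd 0.005 (half-turn alt -3.136 ) tx,ty,tz [-0.5  1.5 43.6] q7 -0.76 clock 23.9333
```

>>> {"fn": "jog_arm", "kwargs": {"commands": [{"hand": 15, "tx": -0.5, "ty": 1.5, "tz": 10, "yaw": 0}, {"hand": 15, "tx": 0, "ty": 0, "tz": 10, "yaw": 0}, {"hand": 15, "tx": 0, "ty": 0, "tz": 10, "yaw": 0}, {"hand": 15, "tx": 0, "ty": 0, "tz": 8, "yaw": 0}, {"hand": 15, "tx": 0, "ty": 0, "tz": 3, "yaw": 0}, {"hand": 15, "tx": 0, "ty": 0, "tz": 1, "yaw": 0}, {"hand": 15, "tx": 0, "ty": 0, "tz": 0, "yaw": 0}, {"hand": 15, "tx": 0, "ty": 0, "tz": 0, "yaw": 0}, {"hand": 15, "tx": 0, "ty": 0, "tz": 0, "yaw": 0}]}}

```text
clock: 24.68
tool_pos: [0.5771, 0.1489, 0.0551]
tool_rot: [2.393, 2.035, 0.001]
wrist_force: [0.5, -0.4, -1.4]
width: 0.0352
gripper_force: 30.4
```

>>> {"fn": "jog_arm", "kwargs": {"commands": [{"hand": 15, "tx": 0, "ty": 0, "tz": 1.5, "yaw": 0}, {"hand": 15, "tx": 0, "ty": 0, "tz": 1.1, "yaw": 0}, {"hand": 15, "tx": 0, "ty": 0, "tz": 0, "yaw": 0}, {"hand": 15, "tx": 0, "ty": 0, "tz": 0, "yaw": 0}, {"hand": 15, "tx": 0, "ty": 0, "tz": 0, "yaw": 0}]}}

```text
clock: 25.1
tool_pos: [0.5771, 0.1488, 0.0526]
tool_rot: [2.393, 2.035, 0.001]
wrist_force: [-2.1, -0.4, 5.8]
width: 0.0353
gripper_force: 31.0
```

>>> {"fn": "jog_arm", "kwargs": {"commands": [{"hand": 38, "tx": 0, "ty": 0, "tz": 0, "yaw": 0}, {"hand": 42, "tx": 0, "ty": 0, "tz": 0, "yaw": 0}, {"hand": 50, "tx": 0, "ty": 0, "tz": 0, "yaw": 0}, {"hand": 60, "tx": 0, "ty": 0, "tz": 0, "yaw": 0}, {"hand": 60, "tx": 0, "ty": 0, "tz": -10, "yaw": 0}, {"hand": 60, "tx": 0, "ty": 0, "tz": -30, "yaw": 0}, {"hand": 60, "tx": 0, "ty": 0, "tz": -40, "yaw": 0}, {"hand": 60, "tx": 0, "ty": 0, "tz": -40, "yaw": 0}, {"hand": 60, "tx": 0, "ty": 0, "tz": -40, "yaw": 0}, {"hand": 60, "tx": 0, "ty": 0, "tz": 0, "yaw": 0}, {"hand": 60, "tx": 0, "ty": 0, "tz": 0, "yaw": 0}]}}

```text
clock: 26.02
tool_pos: [0.5778, 0.1494, 0.2152]
tool_rot: [2.391, 2.034, 0.007]
wrist_force: [-1.1, 0.0, -0.5]
width: 0.0597
gripper_force: 0.0
```

Run:
```python
from h import *
plan(.389,-.267,.2,.87)
plan(.389,-.267,.2,.87-np.pi/2)
```

```text
yaw cmd 0.54 (half-turn alt -2.602 ) tx,ty,tz [-440.   124.2   15.2] q7 -0.69 clock 26.0167
yaw cmd -1.031 (half-turn alt 2.111 ) tx,ty,tz [-124.2 -440.    15.2] q7 -0.69 clock 26.0167
```

>>> {"fn": "jog_arm", "kwargs": {"commands": [{"hand": 75, "tx": 0, "ty": 0, "tz": 0, "yaw": 0.108}, {"hand": 75, "tx": 0, "ty": 0, "tz": 0, "yaw": 0.108}, {"hand": 75, "tx": 0, "ty": 0, "tz": 0, "yaw": 0.108}, {"hand": 75, "tx": 0, "ty": 0, "tz": 0, "yaw": 0.108}, {"hand": 75, "tx": 0, "ty": 0, "tz": 0, "yaw": 0.108}, {"hand": 75, "tx": -31.4, "ty": 8.9, "tz": 0, "yaw": 0}, {"hand": 75, "tx": -31.4, "ty": 8.9, "tz": 0, "yaw": 0}, {"hand": 75, "tx": -31.4, "ty": 8.9, "tz": 0, "yaw": 0}, {"hand": 75, "tx": -31.4, "ty": 8.9, "tz": 0, "yaw": 0}, {"hand": 75, "tx": -31.4, "ty": 8.9, "tz": 0, "yaw": 0}, {"hand": 75, "tx": -31.4, "ty": 8.9, "tz": 0, "yaw": 0}, {"hand": 75, "tx": -31.4, "ty": 8.9, "tz": 0, "yaw": 0}]}}

```text
clock: 27.02
tool_pos: [0.481, -0.0608, 0.211]
tool_rot: [-2.848, -1.323, 0.002]
wrist_force: [0.2, -0.4, -0.1]
width: 0.0748
gripper_force: 0.0
```

>>> {"fn": "jog_arm", "kwargs": {"commands": [{"hand": 75, "tx": -31.4, "ty": 8.9, "tz": 0, "yaw": 0}, {"hand": 75, "tx": -31.4, "ty": 8.9, "tz": 0, "yaw": 0}, {"hand": 75, "tx": -31.4, "ty": 8.9, "tz": 0, "yaw": 0}, {"hand": 75, "tx": -31.4, "ty": 8.9, "tz": 0, "yaw": 0}, {"hand": 75, "tx": -31.4, "ty": 8.9, "tz": 0, "yaw": 0}, {"hand": 75, "tx": -31.4, "ty": 8.9, "tz": 0, "yaw": 0}, {"hand": 75, "tx": -31.4, "ty": 8.9, "tz": 0, "yaw": 0}, {"hand": 75, "tx": 0, "ty": 0, "tz": 20, "yaw": 0}, {"hand": 75, "tx": 0, "ty": 0, "tz": 20, "yaw": 0}, {"hand": 75, "tx": 0, "ty": 0, "tz": 0, "yaw": 0}, {"hand": 75, "tx": 0, "ty": 0, "tz": 0, "yaw": 0}, {"hand": 75, "tx": 0, "ty": 0, "tz": 0, "yaw": 0}]}}

```text
clock: 28.02
tool_pos: [0.3887, -0.2673, 0.1725]
tool_rot: [-2.849, -1.325, -0.0]
wrist_force: [-0.4, 1.0, 0.0]
width: 0.0752
gripper_force: 0.0
```

Run:
```python
from h import *
plan(.389,-.267,.040,.87)
C=cam("wrist"); im=bot.read_camera("wrist"); cv2.imwrite("pics/w10.png",im); np.savez("pics/w10.npz",K=C[0],R=C[1],p=C[2])
print("pred",proj(C,(.389,-.267,.072)))
for T in(140,160,170,180,190,205,220):
    m=(im.min(2)>T).astype(np.uint8); cs=[c for c in cv2.findContours(m,0,1)[0] if 200<cv2.contourArea(c)<20000]
    for c in cs:
        (e,r)=cv2.minEnclosingCircle(c); print(T,np.round(e,1),round(r,1),cv2.contourArea(c),cv2.boundingRect(c),hit(C,e,.072).round(4))
```

```text
yaw cmd 0.001 (half-turn alt -3.141 ) tx,ty,tz [4.000e-01 1.000e-01 1.325e+02] q7 -0.22 clock 28.0167
pred [312.29524888 245.32336717]
140 [313.8 237.6] 37.3 2496.5 (284, 210, 60, 59) [ 0.3935 -0.2633  0.072 ]
140 [489.2   5.6] 13.0 207.0 (477, 0, 25, 18) [ 0.5575 -0.2211  0.072 ]
160 [313.3 237. ] 35.8 2215.5 (285, 211, 57, 55) [ 0.3935 -0.2627  0.072 ]
170 [313.7 237.3] 35.8 2104.0 (285, 211, 56, 55) [ 0.3936 -0.2631  0.072 ]
180 [307.  238.1] 30.5 1552.5 (286, 215, 49, 51) [ 0.3897 -0.2605  0.072 ]
190 [306.5 239. ] 29.4 1367.5 (287, 216, 47, 49) [ 0.3889 -0.2608  0.072 ]
```

Run:
```python
from h import *
d=np.load("pics/w10.npz"); C=(d["K"],d["R"],d["p"]); im=cv2.imread("pics/w10.png")
m=(im.min(2)>140).astype(np.uint8); c=[c for c in cv2.findContours(m,0,1)[0] if cv2.contourArea(c)>2000 and cv2.boundingRect(c)[0]==284][0][:,0]
for v in range(210,270,6):
    r=c[c[:,1]==v][:,0]; print(v,r.min(),r.max(),end="; ")
print("\ntop-edge pts",[(u,int(c[c[:,0]==u][:,1].min())) for u in range(286,344,8)])
for z in(.056,0): print(z,tool(hit(C,(314,210),z)).round(1),tool(hit(C,(314,214),z)).round(1),[tool(hit(C,(u,235),z)).round(1)[1] for u in(284,344)])
```

```text
210 324 338; 216 284 340; 222 284 341; 228 285 341; 234 285 329; 240 286 333; 246 287 335; 252 287 335; 258 288 343; 264 289 337; 
top-edge pts [(286, 214), (294, 213), (302, 212), (310, 212), (318, 211), (326, 211), (334, 210), (342, 233)]
0.056 [ 21.6   0.9 116.9] [ 18.6   0.9 116.9] [np.float64(-21.4), np.float64(23.2)]
0 [  7.2   1.1 172.9] [  3.5   1.1 172.9] [np.float64(-26.4), np.float64(28.7)]
```

>>> {"fn": "jog_arm", "kwargs": {"commands": [{"hand": 75, "tx": -1.5, "ty": 1, "tz": 0, "yaw": -0.085}, {"hand": 75, "tx": 0, "ty": 0, "tz": 33, "yaw": 0}, {"hand": 75, "tx": 0, "ty": 0, "tz": 33, "yaw": 0}, {"hand": 75, "tx": 0, "ty": 0, "tz": 33, "yaw": 0}, {"hand": 75, "tx": 0, "ty": 0, "tz": 33, "yaw": 0}, {"hand": 75, "tx": 0, "ty": 0, "tz": 0, "yaw": 0}, {"hand": 25, "tx": 0, "ty": 0, "tz": 0, "yaw": 0}, {"hand": 25, "tx": 0, "ty": 0, "tz": 0, "yaw": 0}, {"hand": 25, "tx": 0, "ty": 0, "tz": 0, "yaw": 0}, {"hand": 25, "tx": 0, "ty": 0, "tz": 0, "yaw": 0}, {"hand": 25, "tx": 0, "ty": 0, "tz": 0, "yaw": 0}, {"hand": 25, "tx": 0, "ty": 0, "tz": 0, "yaw": 0}], "squeeze": 35}}

```text
clock: 29.07
tool_pos: [0.3899, -0.2703, 0.0426]
tool_rot: [2.787, 1.442, 0.003]
wrist_force: [0.6, 0.7, 8.0]
width: 0.0432
gripper_force: 36.9
```

>>> {"fn": "jog_arm", "kwargs": {"commands": [{"hand": 25, "tx": 0, "ty": 0, "tz": -10, "yaw": 0}, {"hand": 25, "tx": 0, "ty": 0, "tz": -25, "yaw": 0}, {"hand": 25, "tx": 0, "ty": 0, "tz": -35, "yaw": 0}, {"hand": 25, "tx": 0, "ty": 0, "tz": -40, "yaw": 0}, {"hand": 25, "tx": 0, "ty": 0, "tz": -40, "yaw": 0}, {"hand": 25, "tx": 0, "ty": 0, "tz": -40, "yaw": 0}, {"hand": 25, "tx": 0, "ty": 0, "tz": 0, "yaw": 0}]}}

```text
clock: 29.65
tool_pos: [0.3911, -0.2707, 0.2396]
tool_rot: [2.779, 1.438, 0.009]
wrist_force: [1.9, 0.3, -1.5]
width: 0.0436
gripper_force: 36.4
```

Run:
```python
from h import *
plan(.5885,.224,.1,1.405)
```

```text
yaw cmd -0.45 (half-turn alt 2.692 ) tx,ty,tz [520.5 113.  139.6] q7 -0.11 clock 29.65
```

>>> {"fn": "jog_arm", "kwargs": {"commands": [{"hand": 25, "tx": 0, "ty": 0, "tz": 0, "yaw": -0.1125}, {"hand": 25, "tx": 0, "ty": 0, "tz": 0, "yaw": -0.1125}, {"hand": 25, "tx": 0, "ty": 0, "tz": 0, "yaw": -0.1125}, {"hand": 25, "tx": 0, "ty": 0, "tz": 0, "yaw": -0.1125}, {"hand": 25, "tx": 30.6, "ty": 6.6, "tz": 0, "yaw": 0}, {"hand": 25, "tx": 30.6, "ty": 6.6, "tz": 0, "yaw": 0}, {"hand": 25, "tx": 30.6, "ty": 6.6, "tz": 0, "yaw": 0}, {"hand": 25, "tx": 30.6, "ty": 6.6, "tz": 0, "yaw": 0}, {"hand": 25, "tx": 30.6, "ty": 6.6, "tz": 0, "yaw": 0}, {"hand": 25, "tx": 30.6, "ty": 6.6, "tz": 0, "yaw": 0}, {"hand": 25, "tx": 30.6, "ty": 6.6, "tz": 0, "yaw": 0}, {"hand": 25, "tx": 30.6, "ty": 6.6, "tz": 0, "yaw": 0}]}}

```text
clock: 30.65
tool_pos: [0.481, -0.0351, 0.2314]
tool_rot: [2.396, 2.028, 0.001]
wrist_force: [0.8, -0.4, -1.5]
width: 0.044
gripper_force: 36.3
```

>>> {"fn": "jog_arm", "kwargs": {"commands": [{"hand": 25, "tx": 30.6, "ty": 6.6, "tz": 0, "yaw": 0}, {"hand": 25, "tx": 30.6, "ty": 6.6, "tz": 0, "yaw": 0}, {"hand": 25, "tx": 30.6, "ty": 6.6, "tz": 0, "yaw": 0}, {"hand": 25, "tx": 30.6, "ty": 6.6, "tz": 0, "yaw": 0}, {"hand": 25, "tx": 30.6, "ty": 6.6, "tz": 0, "yaw": 0}, {"hand": 25, "tx": 30.6, "ty": 6.6, "tz": 0, "yaw": 0}, {"hand": 25, "tx": 30.6, "ty": 6.6, "tz": 0, "yaw": 0}, {"hand": 25, "tx": 30.6, "ty": 6.6, "tz": 0, "yaw": 0}, {"hand": 25, "tx": 30.6, "ty": 6.6, "tz": 0, "yaw": 0}, {"hand": 25, "tx": 0, "ty": 0, "tz": 0, "yaw": 0}, {"hand": 25, "tx": 0, "ty": 0, "tz": 0, "yaw": 0}, {"hand": 25, "tx": 0, "ty": 0, "tz": 0, "yaw": 0}]}}

```text
clock: 31.65
tool_pos: [0.5848, 0.2247, 0.2307]
tool_rot: [2.397, 2.029, -0.0]
wrist_force: [0.4, -0.0, -1.2]
width: 0.044
gripper_force: 36.3
```

Run:
```python
from h import *
plan(.5888,.2245,.046,1.405)
```

```text
yaw cmd -0.0 (half-turn alt 3.141 ) tx,ty,tz [  0.5   4.  184.7] q7 -0.82 clock 31.65
```

>>> {"fn": "jog_arm", "kwargs": {"commands": [{"hand": 25, "tx": 0.5, "ty": 4, "tz": 30, "yaw": 0}, {"hand": 25, "tx": 0, "ty": 0, "tz": 30, "yaw": 0}, {"hand": 25, "tx": 0, "ty": 0, "tz": 30, "yaw": 0}, {"hand": 25, "tx": 0, "ty": 0, "tz": 30, "yaw": 0}, {"hand": 25, "tx": 0, "ty": 0, "tz": 30, "yaw": 0}, {"hand": 25, "tx": 0, "ty": 0, "tz": 10, "yaw": 0}, {"hand": 25, "tx": 0, "ty": 0, "tz": 10, "yaw": 0}, {"hand": 25, "tx": 0, "ty": 0, "tz": 10, "yaw": 0}, {"hand": 25, "tx": 0, "ty": 0, "tz": 0, "yaw": 0}, {"hand": 25, "tx": 0, "ty": 0, "tz": 0, "yaw": 0}, {"hand": 25, "tx": 0, "ty": 0, "tz": 0, "yaw": 0}]}}

```text
clock: 32.57
tool_pos: [0.5896, 0.2253, 0.0514]
tool_rot: [2.397, 2.029, 0.003]
wrist_force: [0.0, -0.3, -1.3]
width: 0.044
gripper_force: 36.3
```

Target height 0.0466, so 4.8 mm to go.

>>> {"fn": "jog_arm", "kwargs": {"commands": [{"hand": 25, "tx": 0, "ty": 0, "tz": 2.5, "yaw": 0}, {"hand": 25, "tx": 0, "ty": 0, "tz": 1.5, "yaw": 0}, {"hand": 25, "tx": 0, "ty": 0, "tz": 0.8, "yaw": 0}, {"hand": 25, "tx": 0, "ty": 0, "tz": 0, "yaw": 0}, {"hand": 25, "tx": 0, "ty": 0, "tz": 0, "yaw": 0}, {"hand": 25, "tx": 0, "ty": 0, "tz": 0, "yaw": 0}]}}

```text
clock: 33.07
tool_pos: [0.5894, 0.2252, 0.0467]
tool_rot: [2.397, 2.029, 0.002]
wrist_force: [-4.7, -3.0, 10.0]
width: 0.0437
gripper_force: 37.7
```

>>> {"fn": "jog_arm", "kwargs": {"commands": [{"hand": 47, "tx": 0, "ty": 0, "tz": 0, "yaw": 0}, {"hand": 52, "tx": 0, "ty": 0, "tz": 0, "yaw": 0}, {"hand": 60, "tx": 0, "ty": 0, "tz": 0, "yaw": 0}, {"hand": 66, "tx": 0, "ty": 0, "tz": 0, "yaw": 0}, {"hand": 66, "tx": 0, "ty": 0, "tz": -10, "yaw": 0}, {"hand": 66, "tx": 0, "ty": 0, "tz": -30, "yaw": 0}, {"hand": 66, "tx": 0, "ty": 0, "tz": -40, "yaw": 0}, {"hand": 66, "tx": 0, "ty": 0, "tz": -40, "yaw": 0}, {"hand": 66, "tx": 0, "ty": 0, "tz": -40, "yaw": 0}, {"hand": 66, "tx": -30, "ty": -20, "tz": -30, "yaw": 0}, {"hand": 66, "tx": -30, "ty": -20, "tz": 0, "yaw": 0}, {"hand": 66, "tx": -30, "ty": -20, "tz": 0, "yaw": 0}]}}

```text
clock: 34.07
tool_pos: [0.5173, 0.1495, 0.234]
tool_rot: [2.395, 2.03, 0.005]
wrist_force: [0.4, -1.8, -0.7]
width: 0.0661
gripper_force: 0.0
```

>>> {"fn": "jog_arm", "kwargs": {"commands": [{"hand": 66, "tx": -30, "ty": -20, "tz": 0, "yaw": 0}, {"hand": 66, "tx": -30, "ty": -25, "tz": 0, "yaw": 0}, {"hand": 66, "tx": -30, "ty": -25, "tz": 0, "yaw": 0}, {"hand": 66, "tx": -30, "ty": -25, "tz": 0, "yaw": 0}, {"hand": 66, "tx": 0, "ty": 0, "tz": 0, "yaw": 0}, {"hand": 66, "tx": 0, "ty": 0, "tz": 0, "yaw": 0}, {"hand": 66, "tx": 0, "ty": 0, "tz": 0, "yaw": 0}]}}

```text
clock: 34.65
tool_pos: [0.4045, 0.0468, 0.2327]
tool_rot: [2.396, 2.029, 0.001]
wrist_force: [0.4, 0.8, 0.7]
width: 0.0661
gripper_force: 0.0
```

Run:
```python
from h import *
w=bot.read_camera("wrist"); s=bot.read_camera("scene"); t=bot.read_camera("top")
cv2.imwrite("pics/tf.png",t)
out=np.zeros((600,800,3),np.uint8)
out[:300,:400]=cv2.resize(w,(400,300)); a=s[130:390,180:440]; out[:300,400:700]=cv2.resize(a,(300,300),interpolation=cv2.INTER_CUBIC)
a=t[185:285,190:450]; out[300:600,:780]=cv2.resize(a,(780,300),interpolation=cv2.INTER_CUBIC)
cv2.imwrite("pics/final.png",out); o=bot.get_obs(); print(o["tool_pos"],o["clock"])
T=cam("top")
for n,P in [("jar",(.5634,.0745,.078)),("slim",(.576,.1494,.088)),("sq",(.5888,.2243,.076)),("knob closed",(.518,-.204,.136))]:
    u=proj(T,P); print(n,u.round(1),"mosaic",((u-[190,185])*3+[0,300]).round(0))
```

```text
[0.40466974 0.04749865 0.23194387] 34.8
jar [283.3 222.8] mosaic [280. 413.]
slim [254.2 216.5] mosaic [193. 394.]
sq [226.3 212. ] mosaic [109. 381.]
knob closed [394.6 238.7] mosaic [614. 461.]
```

View pics/final.png

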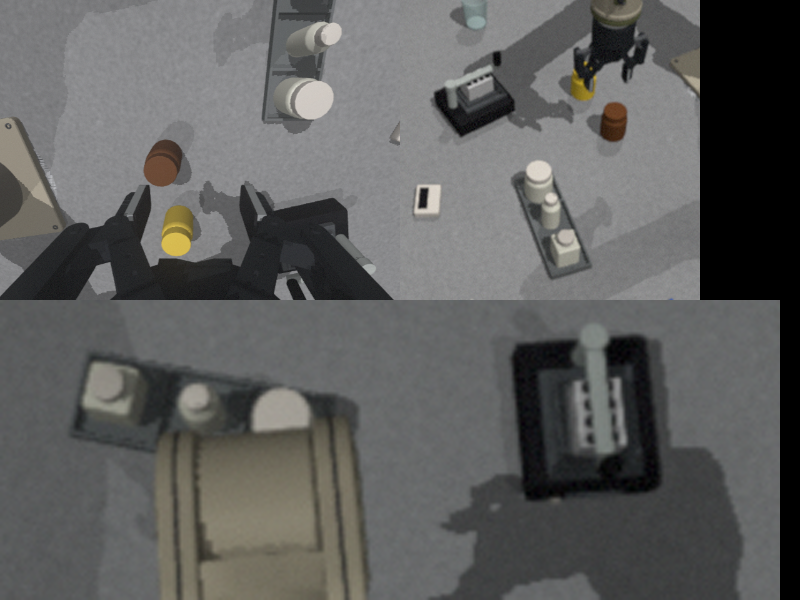

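The last picture shows jar, slim and square bottles upright in their compartments: slim (197,398) and square (108,383) in the top view against predictions (193,394) and (109,381). The knob is at (612,462) against a predicted closed (614,461), and the block is under the bar.

```bash
python3 -c "
from cell import bot
print(bot.finish_job())"
```

```text
the job is handed in; nothing more can be done
None
```

I handed in the finished job after about 35 s of robot time: the block is in the nest under the closed hold-down arm, and the jar, slim and square bottles stand in their caddy compartments (jar nearest the shaker, square at the far end); the hand-in returned no verdict.

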